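# Pack the cushions into a centrifuge bucket

### The arm

A 6-joint arm with a two-finger parallel gripper is mounted at the origin on a cart in front of the work surface, level with it; the furniture and walls round the work are solid. World frame = base frame: x ahead of the robot, y to its left, z up, the work surface at z = 0. Lengths are in m, angles in rad, forces in N, time in s.
With the tool pointing down it reaches from about 0.375 to 0.925 m from the base axis. Payload 5.7 kg.
Tool frame: the origin (TCP) lies on the centre line of the jaws, within the pads' length; the fingertips stand 19 mm ahead of it and the grasp point (between the pads) is the TCP; x points along the fingers, z is the direction in which the jaws open and shut, and the axes are right-handed (so a half turn about x gives the same grasp; the last joint's range is limited). The gripper opens to 85 mm and grips with 20 to 120 N. Pads are 22 mm wide; open, the fingers measure 114 mm over their backs; the gripper's body (76 mm by 85 mm) begins 54 mm behind the grasp point. The pads swing forward as they close: fully open they stand 13 mm farther back than shut.
Start: joints at [1.192, 0.359, 1.51, -0, 1.272, -0.115], TCP at [0.156, 0.579, 0.25] pointing down, gripper open.
Joint ranges: [-2.97, 2.97], [-1.01, 2.36], [0.21, 2.38], [-0.96, 4.11], [0.2, 2.71], [-2.98, 2.98]. Speed limits (rad/s): [2.39, 2.39, 3.14, 3.14, 3.14, 3.14].

### API

Orientations are given as a unit quaternion [x, y, z, w].
In Python, from rig import state, imaging, order, nets gives the robot as it stands.
- The arm moves only by the tool carry_out, never from a script. Its argument "motion" is a list of rows, each an object with "delta_pos": the shift along the tool's x, y, z in cm, a list of three; "turn": the turn, a rotation vector about the tool's x, y, z in degrees, a list of three. A call has 1 to 12 rows; each row shifts and turns the commanded pose from where the row before left it, along the tool's axes as they then stand; what a row does not reach is not made up. A row lasts 1/12 s, in which the tool goes at most 41.7 mm and 7.16 degrees, less where a joint would pass 70% of its speed; a pose out of reach is approached as far as the arm can. A call is refused whole if a number of a shift passes 4.17 or a number of a turn 7.16, either way. A call with a gripper value outside its range is refused whole. "fingers" is the closure, from 0 (fully open) to 1 (shut), set as the call begins (left out, the last holds). The fingers move at their own pace and stop on an object; the grip force is fixed at half the most. Time passes only in rows, so rows that do not move let the fingers close. It gives the time, the measured TCP pose, the force and the opening at its end, in the units of the state.
- state(): the state, without advancing time (a new reading comes with each control period).
- imaging.get_image(name): name is "side" or "top" or "wrist"; returns a dict with "img" (400x640x3 uint8, blue, green, red), "vfov" (degrees; the focal length in pixels is half the picture's height over the tangent of half this angle, whatever the lens; pixels are square), "cx", "cy" (the principal point, pixels), "R" (3x3) and "t" (3): a world point X has camera coordinates R X + t; the wrist camera has in their place "mount" (4x4, takes a point from camera to tool coordinates, whose origin is the TCP and whose axes are the tool frame's). Camera axes: x right, y down, z forward; pixel columns grow to the right and rows downward; lengths in m; the calibration is good to about 2 mm. A picture is of the moment at which its call begins: read the wrist's pose just before it. There is no depth.
- order.sign_off(): hands the job in, once; it reports no verdict.
Trained networks look in the newest picture that a camera, given by its name, has taken for a name from the list of things; names that differ only in an ending like _2 or _b are one class to them, and where a whole thing is asked for, a point or a joint stands for the part that bears it (a point fixed in the world has none). Each returns a list of dicts, best first, with "conf" (0 to 1); they miss things now and then, are a little off and sometimes report something else, mostly with a low value. They report only what shows in the picture. A call takes as long as a camera call. They do not tell look-alikes from the thing itself.
- nets.find_in(camera, target): "position" ([row, column] in pixels, amid what is visible of it).
The state is a dict: "time_s": time; "joint_positions": joint angles; "joint_vel": joint speeds; "effort": joint torques, N m; "eef_pos": TCP position; "orientation": TCP orientation; "ft_force": force on the tool from outside, world axes, zero at the start; "moment": the same for the moment, N m; "width": finger opening in m.
Only numpy, scipy, OpenCV 4.12 (cv2) and the standard library are available. Lean on these libraries where they do the work, as an engineer would, in place of code of your own. Each camera call takes 0.05 s, during which the arm holds its last target.

### The job

In the open centrifuge bucket one rubber cushion hangs unseen part-way down the bore. Start the loose second cushion, ribbed end down, in the mouth of that bore and let go of it; then take the push rod and pack both cushions down until they have bottomed out firmly: hold a steady push of about 20 N on them once they no longer move, and never push with more than 35 N. Put the push rod back upright in its stand, and leave the other things where they are.

Things in the scene. Friction and masses are not known exactly. Their poses are not given: they have to be found in the camera images.
- bucket: open swing-out centrifuge bucket, upright, fixed: metal cup 66 mm across with two lugs (80 mm over them, along its y) and a white plastic insert with one bore down its middle; 100 mm high; origin at the centre of its underside, z up. (A second one like it, with a capped tube standing in it, is finished: leave it alone.)
- bore_mouth (a point): centre of the bore's mouth, at the insert's top face, 100 mm above the worktop, z up. The bore is 22 mm in diameter, flared to 28 mm over its top 3 mm, and 82 mm deep. A cushion just like the loose one already hangs in it by friction, its top 20 to 33 mm below the mouth; it too has to go all the way down.
- bore_floor (a point): centre of the bore's flat floor, 82 mm below the mouth; z up. On it lies, unseen, a hard base pad 2 to 18 mm thick (it differs from bucket to bucket); packed home on it, the upper cushion's top is 54 to 70 mm above the floor. Sliding one cushion down the bore takes roughly 2 to 6 N, both 5 to 11 N; they stay where they are left.
- cushion: loose dark rubber cushion standing on the worktop: a plug 26 mm high, 19.2 mm in diameter, foot edge chamfered 2 mm, with four springy upright ribs 2 to 11 mm above its foot, 23.4 mm over them; the smooth part 12 to 26 mm up is for gripping. 62 g. Origin at the centre of its foot, z up; its top is flat but for a small dish.
- push_rod: push rod standing upright in its stand: steel shaft 13 mm in diameter with a flat foot 16 mm in diameter and 12 mm high, and a round white plastic handle 24 mm in diameter from 100 to 141 mm above the foot; 120 g. Origin at the centre of the foot's underside, z up towards the handle.
- rod_stand: stand of the push rod, fixed: steel disc 66 mm across with an upright socket tube 29 mm across in its middle, 42.5 mm high in all; the socket is 20 mm in diameter, flared to 26 mm over its top 4 mm; origin at the centre of its underside, z up.
- stand_floor (a point): centre of the flat floor of the stand's socket, 8 mm above the worktop, 34.5 mm below its rim; the rod's foot stands on it.
- petri: bystander: closed petri dish, 60 mm across, 15 mm high, origin under its centre
- slide_box: bystander: closed grey slide box, 63x86x34 mm, origin under its centre
- beaker: bystander: empty glass beaker, 53 mm across, 69 mm high, origin under its centre
Mind the look-alikes: they are no part of the job. What is shaped like the cushion but red is not meant. Several things have the shape of the push_rod; the one meant has the colours described above.

How it is judged:
By the outcome, as a careful person would: the job done as asked, in the order asked, and still so for the second after the job is handed in, with the robot touching nothing.
It also fails if it takes over 70 s, if anything falls off the work surface, if the arm or the gripper's body presses on something with over 40 N, if the wrist force passes 120 N, or if a joint passes its speed limit or range.

## Working session

There is one attempt and no reset: what is moved stays moved. The work goes in short steps, Python scripts to look and compute and a tool call to move; the robot and the scene stay as the last step left them, time stands still between calls to the robot, and variables do not carry over. Pictures are saved under pics/ and viewed, and the job is handed in when it is done.

Besides the shell and the picture viewer there is one more tool, called after "Call:" in YAML: its name, and indented under it one key for each argument. carry_out: Moves the arm, as the interface text tells. Its arguments: {"type":"object","properties":{"motion":{"type":"array","items":{"type":"object","properties":{"delta_pos":{"type":"array","items":{"type":"number"}},"turn":{"type":"array","items":{"type":"number"}}}}},"fingers":{"type":"number"}},"required":["motion"]}

```bash
mkdir -p pics; ls; python3 - <<'E'
from rig import state, imaging, order, nets
import cv2, json
print(state())
for n in ("side","top","wrist"):
    d=imaging.get_image(n)
    cv2.imwrite(f"pics/{n}0.png",d["img"])
    print(n,{k:(v.tolist() if hasattr(v,'tolist') else v) for k,v in d.items() if k!="img"})
    for t in ("bucket","cushion","push_rod","rod_stand"):
        print(t,[(r["position"],round(r["conf"],2)) for r in nets.find_in(n,t)])
E
```

```text
pics
{'time_s': 0.0, 'joint_positions': array([ 1.19184736e+00,  3.59531016e-01,  1.51149001e+00,  5.61768753e-06,
        1.27244931e+00, -1.15106142e-01]), 'joint_vel': array([ 1.61556648e-04,  2.00289255e-03,  1.40873744e-03, -7.45280323e-07,
        2.35944870e-03, -3.13761750e-06]), 'effort': array([ 4.78178899e-04, -5.27627921e+01, -2.78618860e+01, -1.56168556e-05,
        1.33709647e-02,  2.71990370e-05]), 'eef_pos': array([0.15623864, 0.57861705, 0.24941613]), 'orientation': array([-0.43022404,  0.56199608,  0.42954653,  0.56085422]), 'ft_force': array([-1.01751967, -0.05967878,  0.37348357]), 'moment': array([-0.01043691,  0.01068008, -0.01517974]), 'width': 0.08528487957346233}
side {'vfov': 42.80428170903741, 'cx': 318.5878487906835, 'cy': 187.54542459713576, 'R': [[0.9989520264148576, -0.04382921590666325, 0.013185171771971368], [-0.015132068043911753, -0.5881448005125507, -0.8086140699658682], [0.043195710879249574, 0.8075671448635454, -0.5881916669747859]], 't': [-0.47708715141284286, -0.04837110646270529, 1.0404269653092981]}
bucket [([232.6, 394.1], 0.96), ([274.5, 26
[... 415 characters left out ...]
86155660352035, -0.9990230880558788]], 't': [-0.23742915921569197, 0.46747961621858675, 0.9416639099494913]}
bucket [([165.1, 366.3], 0.63)]
cushion [([230.6, 302.8], 0.55), ([212.6, 320.3], 0.49)]
push_rod [([239.1, 373.6], 0.55)]
rod_stand [([234.7, 365.9], 0.83)]
wrist {'vfov': 62.62366705549313, 'cx': 321.83245430190635, 'cy': 199.06625991646146, 'mount': [[-0.000518592893671398, -0.3245697669869025, 0.9458616164214911, -0.12427677152391198], [0.00014580225377982338, -0.9458617580985333, -0.3245697356631574, 0.08334507054885888], [0.999999854901545, -3.041080297775886e-05, 0.0005378401896808588, 0.00016555801490991673], [0.0, 0.0, 0.0, 1.0]]}
bucket []
cushion []
push_rod []
rod_stand []
```

View pics/side0.png

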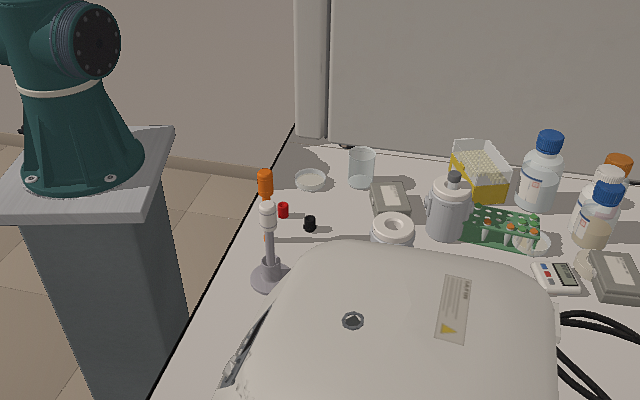

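View pics/top0.png

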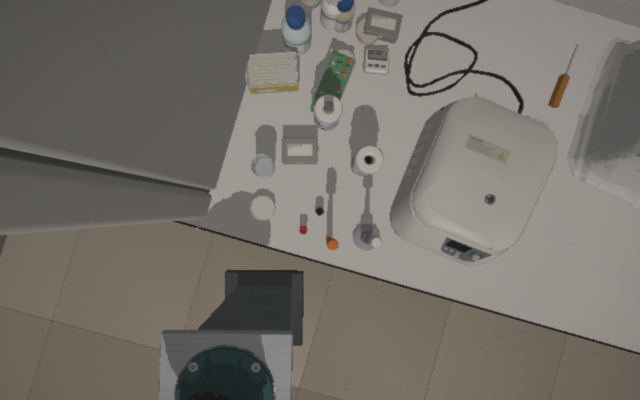

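View pics/wrist0.png

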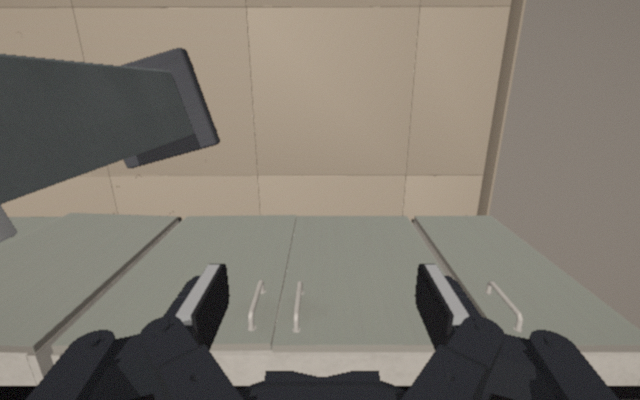

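```bash
cat > h.py <<'E'
from rig import state, imaging, order, nets
import cv2, numpy as np
from scipy.spatial.transform import Rotation as Ro
def K(d):
    f=d["img"].shape[0]/2/np.tan(np.radians(d["vfov"])/2); return f
def ext(d,pose=None):
    if "R" in d: return np.array(d["R"]),np.array(d["t"])
    M=np.array(d["mount"]); p,q=pose
    Rt=Ro.from_quat(q).as_matrix(); Rc=Rt@M[:3,:3]; c=p+Rt@M[:3,3]
    return Rc.T,-Rc.T@c
def onz(d,row,col,z,pose=None):
    R,t=ext(d,pose); f=K(d); c=-R.T@t
    v=R.T@np.array([(col-d["cx"])/f,(row-d["cy"])/f,1]); return c+v*(z-c[2])/v[2]
def proj(d,X,pose=None):
    R,t=ext(d,pose); f=K(d); p=R@np.array(X)+t
    return [p[1]/p[2]*f+d["cy"],p[0]/p[2]*f+d["cx"]]
def shot(n,name=None):
    s=state(); pose=(s["eef_pos"],s["orientation"]); d=imaging.get_image(n)
    if name: cv2.imwrite("pics/"+name,d["img"])
    return d,pose
E
python3 - <<'E'
from h import *
d,_=shot("top"); s,_=shot("side")
cv2.imwrite("pics/topz.png",cv2.resize(d["img"][130:270,230:430],None,fx=4,fy=4,interpolation=cv2.INTER_CUBIC))
cv2.imwrite("pics/sidez.png",cv2.resize(s["img"][140:300,240:440],None,fx=3.5,fy=3.5,interpolation=cv2.INTER_CUBIC))
for n,a,b in (("cush top",(211,319.5,.02),(223,310,.013)),("bucket",(160,368.5,.1),(228,393,.1)),("rodtop",(242,376,.15),(205,267,.15)),("stand",(237,367,.01),(278,268,.01)),("orange",(244,332,.14),(180,265,.14)),("red",(230,303,.02),(210,283,.013))):
    print(n,onz(d,*a).round(3),onz(s,*b).round(3))
print(onz(d,205,212,0).round(3),onz(s,30,300,.3).round(3),onz(s,140,295,.0).round(3),onz(s,130,330,.0).round(3))
E
```

```text
cush top [ 0.451 -0.219  0.02 ] [ 0.453 -0.216  0.013]
bucket [ 0.567 -0.323  0.1  ] [ 0.569 -0.334  0.1  ]
rodtop [ 0.389 -0.334  0.15 ] [ 0.39  -0.339  0.15 ]
stand [ 0.389 -0.337  0.01 ] [ 0.385 -0.34   0.01 ]
orange [ 0.382 -0.243  0.14 ] [ 0.384 -0.265  0.14 ]
red [ 0.404 -0.18   0.02 ] [ 0.406 -0.178  0.013]
[0.46  0.044 0.   ] [ 0.44  -0.074  0.3  ] [0.429 0.085 0.   ] [0.509 0.128 0.   ]
```

View pics/topz.png

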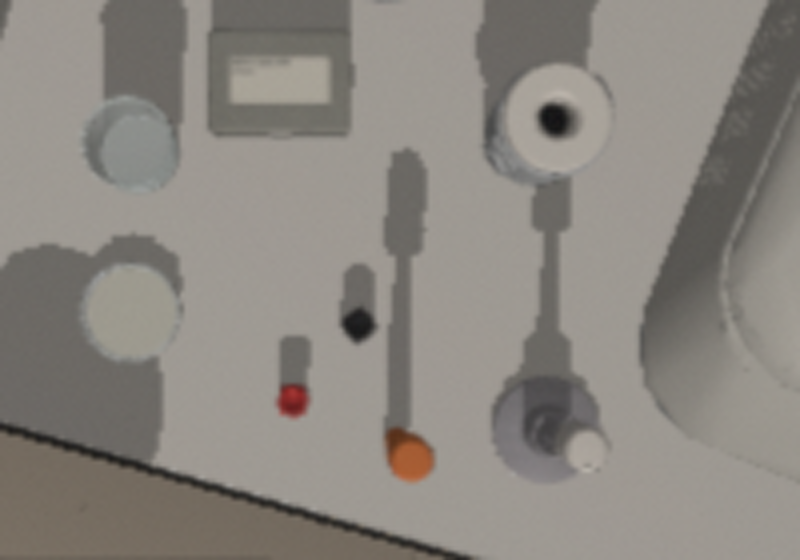

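View pics/sidez.png

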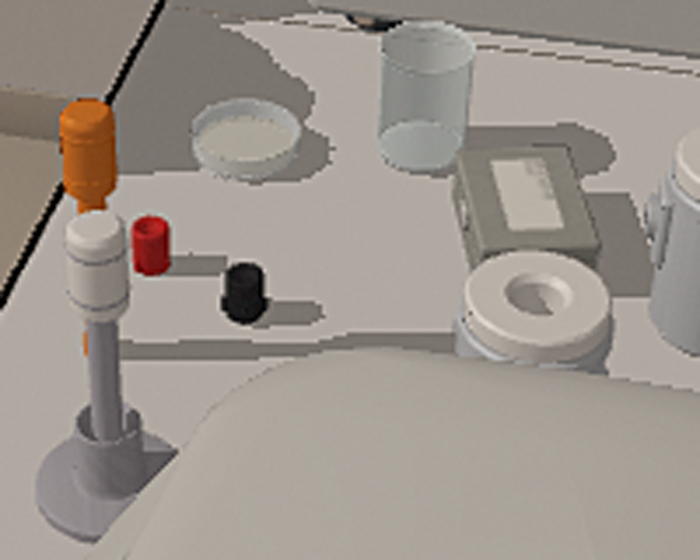

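```bash
python3 - <<'E'
from h import *
s=state(); Rt=Ro.from_quat(s["orientation"]).as_matrix(); print(Rt.round(3))
d,_=shot("top"); sd,_=shot("side"); w,p=shot("wrist")
R,t=ext(d);print("topcam",-R.T@t); R,t=ext(sd);print("sidecam",-R.T@t); R,t=ext(w,p);print("wristcam",-R.T@t);print((R.T).round(2))
for a in ((190,212),(215,211),(230,180)): print(onz(d,*a,0).round(3))
# wall line in wrist: vertical plane edge
for a in ((0,523),(215,485)): print([onz(w,*a,z,p).round(3) for z in (0,-.3,-.7,-.9)])
for a in ((135,300),(155,330),(135,297),(163,480)): print('s',onz(sd,*a,0).round(3))
E
```

```text
[[-0.    -0.965  0.261]
 [-0.     0.261  0.965]
 [-1.     0.    -0.   ]]
topcam [ 0.45456517 -0.18969233  0.9586595 ]
sidecam [ 0.43091324 -0.8895742   0.57914739]
wristcam [0.07605185 0.60109412 0.37455307]
[[ 0.26  0.91  0.31]
 [ 0.97 -0.25 -0.08]
 [ 0.    0.32 -0.95]]
[0.497 0.045 0.   ]
[0.436 0.046 0.   ]
[0.398 0.12  0.   ]
[array([0.05 , 0.816, 0.   ]), array([ 0.029,  0.988, -0.3  ]), array([ 1.000e-03,  1.218e+00, -7.000e-01]), array([-0.013,  1.333, -0.9  ])]
[array([0.272, 0.755, 0.   ]), array([ 0.429,  0.879, -0.3  ]), array([ 0.639,  1.044, -0.7  ]), array([ 0.744,  1.126, -0.9  ])]
s [0.44  0.107 0.   ]
s [0.503 0.022 0.   ]
s [0.434 0.107 0.   ]
s [ 0.813 -0.016  0.   ]
```

Call:
carry_out:
  motion:
    - {"delta_pos": [0,0,-2]}
    - {"delta_pos": [0,0,-4]}
    - {"delta_pos": [0,0,-4]}
    - {"delta_pos": [0,0,-4]}
    - {"delta_pos": [0,0,-4]}
    - {"delta_pos": [0,0,-3.4]}
    - {"delta_pos": [0,0,0]}
  fingers: 0.8

```text
invalid input
```

Call:
carry_out:
  motion:
    - {"delta_pos": [0,0,-2],"turn": [0,0,0]}
    - {"delta_pos": [0,0,-4],"turn": [0,0,0]}
    - {"delta_pos": [0,0,-4],"turn": [0,0,0]}
    - {"delta_pos": [0,0,-4],"turn": [0,0,0]}
    - {"delta_pos": [0,0,-4],"turn": [0,0,0]}
    - {"delta_pos": [0,0,-3.4],"turn": [0,0,0]}
    - {"delta_pos": [0,0,0],"turn": [0,0,0]}
  fingers: 0.8

```text
time_s: 1.58
eef_pos: [0.0975, 0.365, 0.2491]
orientation: [-0.431, 0.564, 0.429, 0.559]
ft_force: [-0.5, -0.1, -0.2]
width: 0.017
```

Call:
carry_out:
  motion:
    - {"delta_pos": [0,-3.95,-0.21],"turn": [6,0,0]}
    - {"delta_pos": [0,-3.95,-0.21],"turn": [6,0,0]}
    - {"delta_pos": [0,-3.95,-0.21],"turn": [6,0,0]}
    - {"delta_pos": [0,-3.95,-0.21],"turn": [6,0,0]}
    - {"delta_pos": [0,-3.95,-0.21],"turn": [6,0,0]}
    - {"delta_pos": [0,-3.95,-0.21],"turn": [6,0,0]}
    - {"delta_pos": [0,0,0],"turn": [0,0,0]}

```text
time_s: 2.17
eef_pos: [0.3016, 0.2409, 0.2509]
orientation: [-0.232, 0.667, 0.23, 0.669]
ft_force: [0.7, -0.1, -0.3]
width: 0.0173
```

```bash
python3 - <<'E'
from h import *
w,p=shot("wrist","w1.png"); d,_=shot("top","t1.png"); print(p, np.hypot(*p[0][:2]), state()["joint_positions"])
E
```

```text
(array([0.30156671, 0.2408724 , 0.25086161]), array([-0.23244739,  0.66705458,  0.23040688,  0.66926756])) 0.38595594949715456 [ 5.06731655e-01  3.82125087e-02  1.93493617e+00  2.79583179e-04
  1.16828918e+00 -1.67937042e-01]
```

View pics/w1.png

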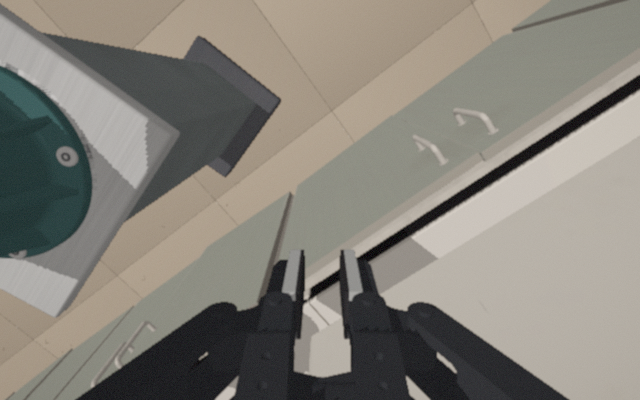

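View pics/t1.png

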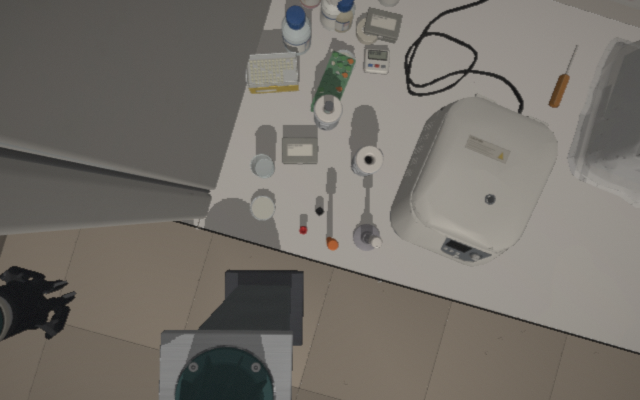

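Call:
carry_out:
  motion:
    - {"delta_pos": [0,-3.95,-0.51],"turn": [6,0,0]}
    - {"delta_pos": [0,-3.95,-0.41],"turn": [6,0,0]}
    - {"delta_pos": [0,-3.95,-0.21],"turn": [6,0,0]}
    - {"delta_pos": [0,-3.95,-0.21],"turn": [6,0,0]}
    - {"delta_pos": [0,-3.95,-0.21],"turn": [6,0,0]}
    - {"delta_pos": [0,-3.95,-0.21],"turn": [6,0,0]}
    - {"delta_pos": [0,-3.95,-0.21],"turn": [6,0,0]}
    - {"delta_pos": [0,-3.95,-0.21],"turn": [6,0,0]}
    - {"delta_pos": [0,0,0],"turn": [0,0,0]}

```text
time_s: 3.02
eef_pos: [0.3713, -0.06, 0.2507]
orientation: [0.058, 0.704, -0.06, 0.705]
ft_force: [1.0, 0.4, 0.3]
width: 0.0169
```

```bash
python3 - <<'E'
from h import *
w,p=shot("wrist","w2.png"); print(p, np.hypot(*p[0][:2]), state()["joint_positions"],Ro.from_quat(p[1]).as_matrix().round(3))
E
```

```text
(array([ 0.37130693, -0.06002757,  0.25069217]), array([ 0.05792975,  0.70423879, -0.06016431,  0.70503343])) 0.37612783370521125 [-3.36700879e-01  2.29899552e-02  1.95076062e+00 -3.18067326e-04
  1.16729120e+00 -1.73437768e-01] [[ 0.001  0.166  0.986]
 [-0.003  0.986 -0.166]
 [-1.    -0.003  0.001]]
```

View pics/w2.png

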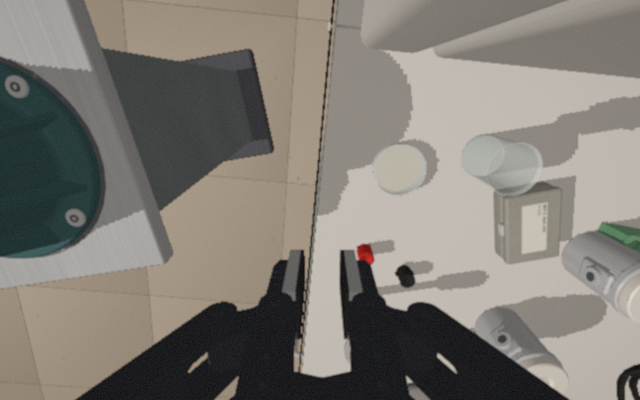

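```bash
python3 - <<'E'
from h import *
w,p=shot("wrist"); d,_=shot("top"); s,_=shot("side")
def blob(im,r0,r1,c0,c1,f):
    g=im[r0:r1,c0:c1].astype(int); m=f(g).astype(np.uint8)
    n,l,st,ce=cv2.connectedComponentsWithStats(m); i=1+np.argmax(st[1:,4]); return ce[i][1]+r0,ce[i][0]+c0,st[i]
blk=lambda g:(g.max(2)<45)
for n,q,r in (("w",w,(255,292,385,425)),("t",d,(200,222,308,330)),("s",s,(205,240,295,322))):
    a=blob(q["img"],*r,blk); print(n,a,onz(q,a[0],a[1],.013,p).round(4))
cv2.imwrite("pics/w2z.png",cv2.resize(w["img"][220:400,330:580],None,fx=3.2,fy=3.2))
for z in (.15,.2,.25): print(z,[onz(d,r,c,z).round(3) for r,c in ((160,405),(205,390),(240,395),(110,440))])
print([onz(d,r,c,.17).round(3) for r,c in ((103,328),)])
E
```

```text
w (np.float64(278.6437768240343), np.float64(405.3519313304721), array([ 12,  14,  17,  20, 233], dtype=int32)) [ 0.4523 -0.2193  0.013 ]
t (np.float64(210.59259259259258), np.float64(319.037037037037), array([ 8,  8,  7,  6, 27], dtype=int32)) [ 0.4519 -0.2177  0.013 ]
s (np.float64(223.46341463414635), np.float64(309.469512195122), array([  9,  10,  12,  18, 164], dtype=int32)) [ 0.4522 -0.2167  0.013 ]
0.15 [array([ 0.563, -0.393,  0.15 ]), array([ 0.467, -0.363,  0.15 ]), array([ 0.394, -0.374,  0.15 ]), array([ 0.671, -0.466,  0.15 ])]
0.2 [array([ 0.556, -0.38 ,  0.2  ]), array([ 0.466, -0.352,  0.2  ]), array([ 0.398, -0.363,  0.2  ]), array([ 0.657, -0.449,  0.2  ])]
0.25 [array([ 0.549, -0.368,  0.25 ]), array([ 0.465, -0.341,  0.25 ]), array([ 0.401, -0.352,  0.25 ]), array([ 0.644, -0.432,  0.25 ])]
[array([ 0.673, -0.227,  0.17 ])]
```

View pics/w2z.png

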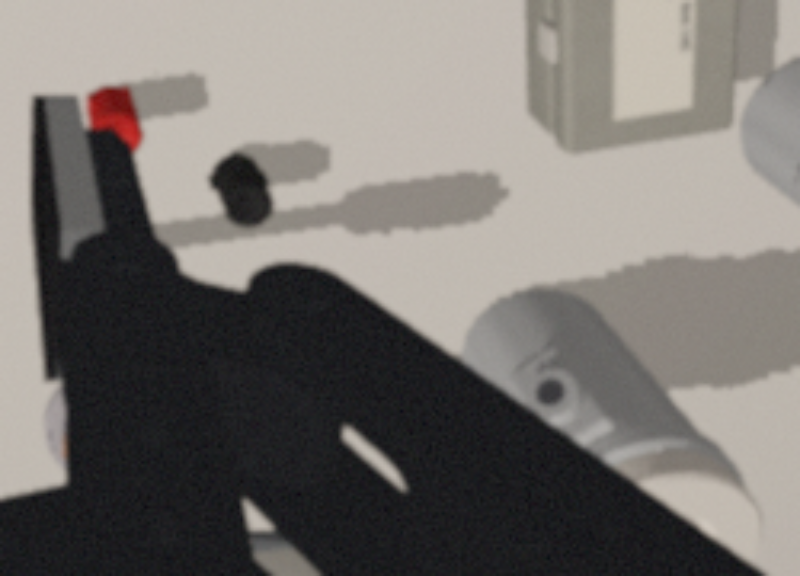

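```bash
python3 - <<'E'
from h import *
d,_=shot("top"); s,_=shot("side")
P=lambda q:K(q)*0+np.array([[K(q),0,q["cx"]],[0,K(q),q["cy"]],[0,0,1]])@np.c_[ext(q)[0],ext(q)[1]]
def tri(a,b):
    X=cv2.triangulatePoints(P(d),P(s),np.array([[a[1]],[a[0]]],float),np.array([[b[1]],[b[0]]],float)); return (X[:3]/X[3]).ravel().round(3)
print("knob",tri((199,490),(320,352)))
print("label NE..",tri((138,472),(277,447)),tri((159,505),(340,470)))
print("bore",tri((159.7,369.2),(224,394)),"rodtop",tri((242,376),(203,267)),"bottle2 cap",tri((103,328),(178,454)))
print("bottle2 alt", tri((100,328),(178,454)))
cv2.imwrite("pics/topc.png",cv2.resize(d["img"][80:280,300:570],None,fx=2.9,fy=2.9))
E
```

```text
knob [ 0.483 -0.563  0.179]
label NE.. [ 0.594 -0.517  0.19 ] [ 0.582 -0.594  0.184]
bore [ 0.57  -0.325  0.1  ] rodtop [ 0.39  -0.334  0.15 ] bottle2 cap [ 0.685 -0.229  0.113]
bottle2 alt [ 0.688 -0.228  0.113]
```

View pics/topc.png

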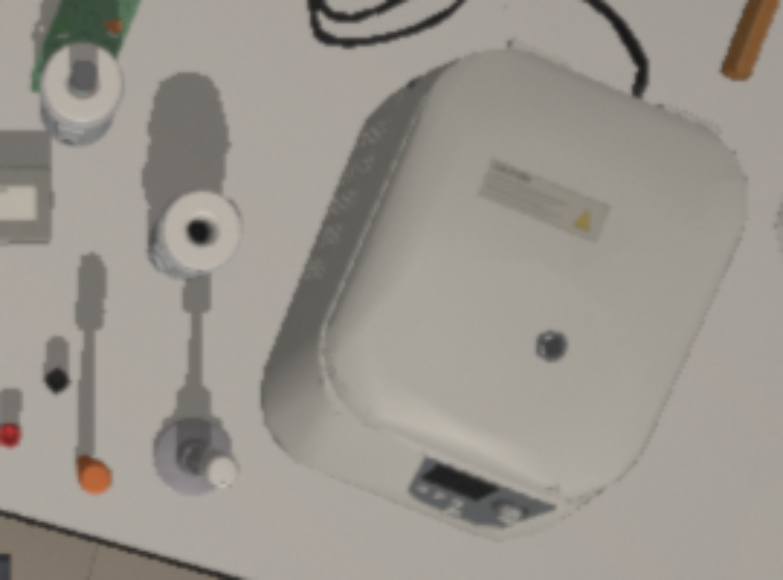

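```bash
cat >> h.py <<'E'
import json
def plan(pos,yaw_y=None,N=8,settle=1):
    """target TCP pos, tool y direction angle (deg, world); tool x down"""
    s=state(); p=s["eef_pos"]; R=Ro.from_quat(s["orientation"])
    M=R.as_matrix()
    if yaw_y is None: yaw_y=np.degrees(np.arctan2(M[1,1],M[0,1]))
    a=np.radians(yaw_y); y=np.array([np.cos(a),np.sin(a),0]); x=np.array([0,0,-1.]); z=np.cross(x,y)
    T=Ro.from_matrix(np.c_[x,y,z]); rv=(R.inv()*T).as_rotvec()
    rows=[]
    dw=(np.array(pos)-p)/N
    for i in range(N):
        Ri=R*Ro.from_rotvec(rv*i/N)
        rows.append({"delta_pos":[round(float(v),2)+0 for v in Ri.inv().apply(dw)*100],"turn":[round(float(v),2)+0 for v in np.degrees(rv/N)]})
    rows+= [{"delta_pos":[0,0,0],"turn":[0,0,0]}]*settle
    print(json.dumps(rows)); print("now",p.round(4),"yaw",np.degrees(np.arctan2(M[1,1],M[0,1])).round(2),"tilt",(M[:,0]).round(4))
E
python3 -c "
from h import *
plan((.4522,-.218,.20),24,9)"
```

```text
[{"delta_pos": [0.56, -1.67, 1.18], "turn": [6.35, 0.0, 0.0]}, {"delta_pos": [0.56, -1.53, 1.35], "turn": [6.35, 0.0, 0.0]}, {"delta_pos": [0.56, -1.37, 1.51], "turn": [6.35, 0.0, 0.0]}, {"delta_pos": [0.56, -1.2, 1.66], "turn": [6.35, 0.0, 0.0]}, {"delta_pos": [0.56, -1.0, 1.78], "turn": [6.35, 0.0, 0.0]}, {"delta_pos": [0.56, -0.8, 1.88], "turn": [6.35, 0.0, 0.0]}, {"delta_pos": [0.56, -0.59, 1.96], "turn": [6.35, 0.0, 0.0]}, {"delta_pos": [0.56, -0.37, 2.01], "turn": [6.35, 0.0, 0.0]}, {"delta_pos": [0.56, -0.15, 2.04], "turn": [6.35, 0.0, 0.0]}, {"delta_pos": [0, 0, 0], "turn": [0, 0, 0]}]
now [ 0.3708 -0.0532  0.2502] yaw 81.14 tilt [-4.e-04  6.e-04 -1.e+00]
```

Call:
carry_out:
  motion:
    - {"delta_pos": [0.56,-1.67,1.18],"turn": [6.35,0.0,0.0]}
    - {"delta_pos": [0.56,-1.53,1.35],"turn": [6.35,0.0,0.0]}
    - {"delta_pos": [0.56,-1.37,1.51],"turn": [6.35,0.0,0.0]}
    - {"delta_pos": [0.56,-1.2,1.66],"turn": [6.35,0.0,0.0]}
    - {"delta_pos": [0.56,-1.0,1.78],"turn": [6.35,0.0,0.0]}
    - {"delta_pos": [0.56,-0.8,1.88],"turn": [6.35,0.0,0.0]}
    - {"delta_pos": [0.56,-0.59,1.96],"turn": [6.35,0.0,0.0]}
    - {"delta_pos": [0.56,-0.37,2.01],"turn": [6.35,0.0,0.0]}
    - {"delta_pos": [0.56,-0.15,2.04],"turn": [6.35,0.0,0.0]}
    - {"delta_pos": [0,0,0],"turn": [0,0,0]}
    - {"delta_pos": [0,0,0],"turn": [0,0,0]}
    - {"delta_pos": [0,0,0],"turn": [0,0,0]}
  fingers: 0.45

```text
time_s: 4.32
eef_pos: [0.4516, -0.2186, 0.1997]
orientation: [0.385, 0.593, -0.385, 0.592]
ft_force: [0.3, 1.1, 0.7]
width: 0.0472
```

```bash
python3 - <<'E'
from h import *
w,p=shot("wrist","w3.png"); print(state()["joint_positions"].round(3),state()["width"]); plan((.4522,-.218,.1),24,4)
print(proj(w,(.4522,-.218,.013),p))
E
```

```text
[-0.589  0.275  1.78   0.     1.088  0.564] 0.047131475077076115
[{"delta_pos": [2.5, 0.02, 0.0], "turn": [-0.01, -0.02, 0.01]}, {"delta_pos": [2.5, 0.02, 0.0], "turn": [-0.01, -0.02, 0.01]}, {"delta_pos": [2.5, 0.02, -0.01], "turn": [-0.01, -0.02, 0.01]}, {"delta_pos": [2.5, 0.02, -0.01], "turn": [-0.01, -0.02, 0.01]}, {"delta_pos": [0, 0, 0], "turn": [0, 0, 0]}]
now [ 0.4514 -0.2186  0.1999] yaw 23.95 tilt [-8.e-04  8.e-04 -1.e+00]
[np.float64(176.4134707510893), np.float64(321.79585988827426)]
```

View pics/w3.png

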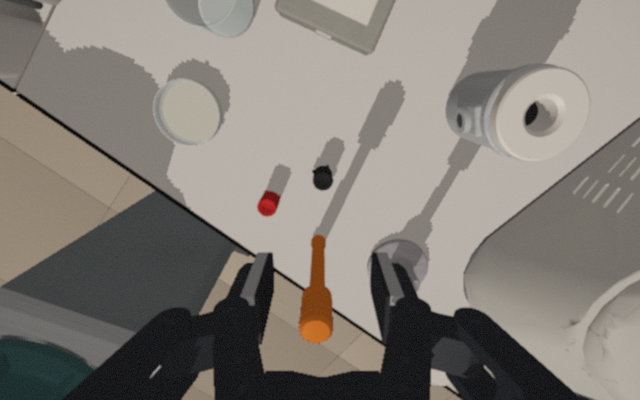

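```bash
python3 - <<'E'
from h import *
w,p=shot("wrist"); print(onz(w,243,318,0,p),onz(w,322,316,.141,p),onz(w,179,322,.011,p))
X,Y=0,0
# bore refine: insert top ring ellipse
print("bore",onz(w,113,543,.1,p))
E
```

```text
[ 0.37848617 -0.24620496  0.        ] [ 0.38902188 -0.24201799  0.141     ] [ 0.44919952 -0.21956216  0.011     ]
bore [ 0.57231439 -0.32470616  0.1       ]
```

Call:
carry_out:
  motion:
    - {"delta_pos": [2.5,0.02,0.0],"turn": [0,0,0]}
    - {"delta_pos": [2.5,0.02,0.0],"turn": [0,0,0]}
    - {"delta_pos": [2.5,0.02,0],"turn": [0,0,0]}
    - {"delta_pos": [2.5,0.02,0],"turn": [0,0,0]}
    - {"delta_pos": [0,0,0],"turn": [0,0,0]}

```text
time_s: 4.83
eef_pos: [0.4496, -0.2176, 0.0967]
orientation: [0.386, 0.595, -0.386, 0.59]
ft_force: [-1.9, 0.5, 0.3]
width: 0.0468
```

```bash
python3 - <<'E'
from h import *
w,p=shot("wrist","w4.png")
print(proj(w,(.4522,-.218,.013),p)); plan((.4522,-.218,.032),24,4)
E
```

```text
[np.float64(213.30424568386013), np.float64(324.6646257607905)]
[{"delta_pos": [1.66, 0.05, 0.02], "turn": [-0.04, -0.06, 0.04]}, {"delta_pos": [1.66, 0.05, 0.02], "turn": [-0.04, -0.06, 0.04]}, {"delta_pos": [1.66, 0.04, 0.01], "turn": [-0.04, -0.06, 0.04]}, {"delta_pos": [1.66, 0.04, 0.01], "turn": [-0.04, -0.06, 0.04]}, {"delta_pos": [0, 0, 0], "turn": [0, 0, 0]}]
now [ 0.4505 -0.2183  0.0986] yaw 23.83 tilt [-0.0043  0.0029 -1.    ]
```

View pics/w4.png

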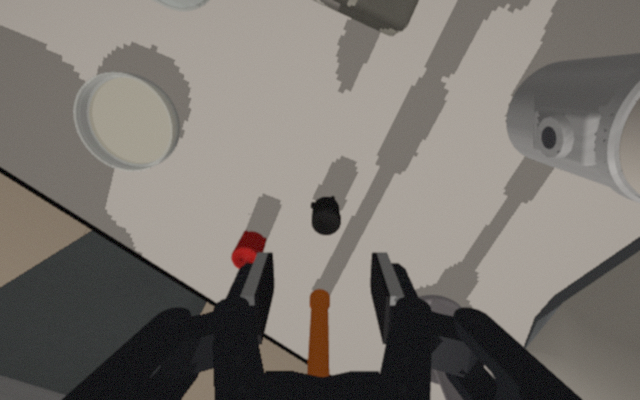

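Call:
carry_out:
  motion:
    - {"delta_pos": [1.6,0.02,0.02],"turn": [0,0,0]}
    - {"delta_pos": [1.6,0.02,0.02],"turn": [0,0,0]}
    - {"delta_pos": [1.0,0,0],"turn": [0,0,0]}
    - {"delta_pos": [0.6,0,0],"turn": [0,0,0]}
    - {"delta_pos": [0,0,0],"turn": [0,0,0]}
    - {"delta_pos": [0,0,0],"turn": [0,0,0]}
    - {"delta_pos": [0,0,0],"turn": [0,0,0]}

```text
time_s: 5.47
eef_pos: [0.4534, -0.2207, 0.0528]
orientation: [0.386, 0.592, -0.386, 0.593]
ft_force: [-0.9, 0.2, -0.3]
width: 0.0471
```

```bash
python3 - <<'E'
from h import *
w,p=shot("wrist","w5.png")
print(proj(w,(.4522,-.218,.0),p),proj(w,(.4522,-.218,.026),p)); plan((.4522,-.218,.032),24,1)
E
```

```text
[np.float64(236.4120788087349), np.float64(316.6346352539892)] [np.float64(258.0681713136513), np.float64(315.9239170444648)]
[{"delta_pos": [2.08, 0.0, -0.31], "turn": [-0.26, 0.08, -0.04]}, {"delta_pos": [0, 0, 0], "turn": [0, 0, 0]}]
now [ 0.4534 -0.2208  0.0528] yaw 23.74 tilt [ 1.2e-03 -9.0e-04 -1.0e+00]
```

View pics/w5.png

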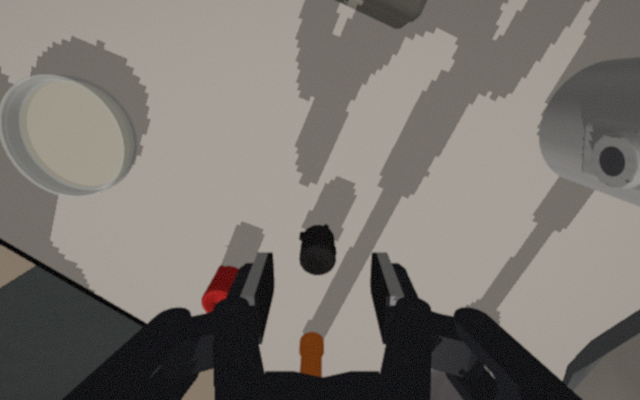

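Call:
carry_out:
  motion:
    - {"delta_pos": [0.7,0,-0.15],"turn": [0,0,0]}
    - {"delta_pos": [0.7,0,-0.12],"turn": [0,0,0]}
    - {"delta_pos": [0.65,0,0],"turn": [0,0,0]}
    - {"delta_pos": [0,0,0],"turn": [0,0,0]}
    - {"delta_pos": [0,0,0],"turn": [0,0,0]}
    - {"delta_pos": [0,0,0],"turn": [0,0,0]}

```text
time_s: 6.02
eef_pos: [0.4516, -0.2179, 0.0312]
orientation: [0.386, 0.592, -0.387, 0.592]
ft_force: [0.2, -0.3, -0.2]
width: 0.047
```

```bash
python3 - <<'E'
from h import *
w,p=shot("wrist","w6.png")
plan((.4522,-.218,.032),24,1)
print(state()["ft_force"])
E
```

```text
[{"delta_pos": [-0.06, 0.03, 0.01], "turn": [-0.26, 0.0, 0.01]}, {"delta_pos": [0, 0, 0], "turn": [0, 0, 0]}]
now [ 0.4518 -0.218   0.0314] yaw 23.74 tilt [-1.e-04 -0.e+00 -1.e+00]
[0.07874801 0.09163236 0.80295355]
```

View pics/w6.png

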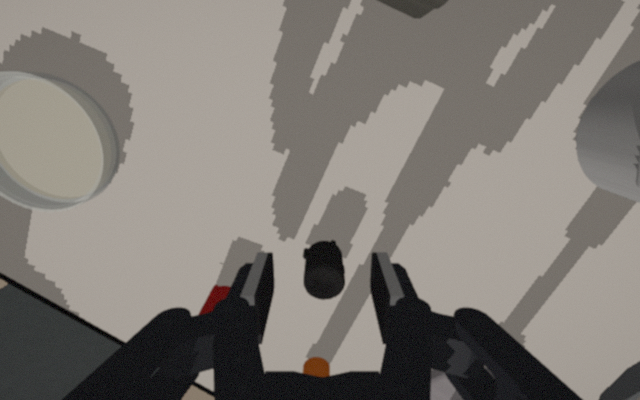

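Call:
carry_out:
  motion:
    - {"delta_pos": [0,0.03,0],"turn": [0,0,0]}
    - {"delta_pos": [0,0,0],"turn": [0,0,0]}
    - {"delta_pos": [0,0,0],"turn": [0,0,0]}
    - {"delta_pos": [0,0,0],"turn": [0,0,0]}
    - {"delta_pos": [0,0,0],"turn": [0,0,0]}
    - {"delta_pos": [0,0,0],"turn": [0,0,0]}
  fingers: 1

```text
time_s: 6.57
eef_pos: [0.4522, -0.2179, 0.0318]
orientation: [0.387, 0.592, -0.387, 0.592]
ft_force: [-0.7, 0.8, 6.5]
width: 0.0168
```

```bash
python3 - <<'E'
from h import *
w,p=shot("wrist","w7.png"); print(state()["width"],state()["ft_force"],p[0])
cv2.imwrite("pics/w7z.png",cv2.resize(w["img"][200:360,240:420],None,fx=3.5,fy=3.5))
E
```

```text
0.01647079404638124 [-1.83245893  1.83722147  5.6747308 ] [ 0.45223423 -0.21790487  0.03181403]
```

View pics/w7z.png

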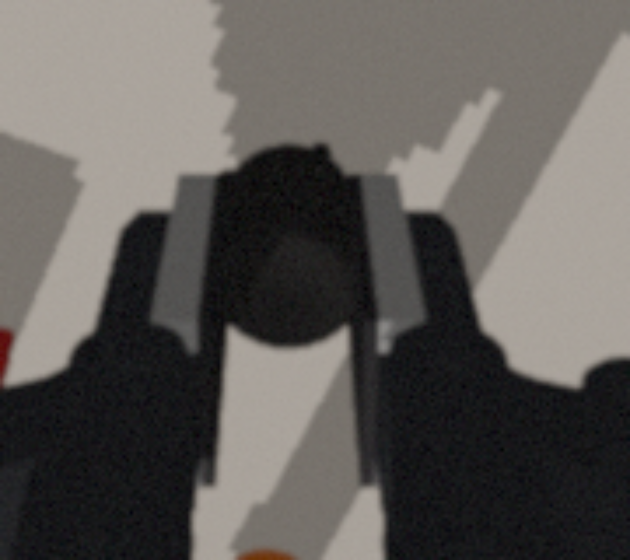

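Call:
carry_out:
  motion:
    - {"delta_pos": [-0.5,0,0],"turn": [0,0,0]}
    - {"delta_pos": [-1.5,0,0],"turn": [0,0,0]}
    - {"delta_pos": [-3,0,0],"turn": [0,0,0]}
    - {"delta_pos": [-3,0,0],"turn": [0,0,0]}
    - {"delta_pos": [-3,0,0],"turn": [0,0,0]}
    - {"delta_pos": [-3,0,0],"turn": [0,0,0]}
    - {"delta_pos": [-3,0,0],"turn": [0,0,0]}
    - {"delta_pos": [-1,0,0],"turn": [0,0,0]}
    - {"delta_pos": [0,0,0],"turn": [0,0,0]}
    - {"delta_pos": [0,0,0],"turn": [0,0,0]}

```text
time_s: 7.45
eef_pos: [0.4519, -0.2178, 0.2112]
orientation: [0.386, 0.592, -0.387, 0.592]
ft_force: [-0.3, -0.2, -0.6]
width: 0.0163
```

```bash
python3 - <<'E'
from h import *
w,p=shot("wrist","w8.png"); s,_=shot("side","s8.png"); print(state()["width"],state()["ft_force"],p[0])
cv2.imwrite("pics/w8z.png",cv2.resize(w["img"][200:360,240:420],None,fx=3.5,fy=3.5))
a=proj(s,p[0]-[0,0,.02]); r,c=map(int,a); print(a)
cv2.imwrite("pics/s8z.png",cv2.resize(s["img"][max(r-60,0):r+60,c-80:c+80],None,fx=4.5,fy=4.5))
plan((.570,-.326,.2),24,5)
E
```

```text
0.016536529125921903 [-0.35018357  0.20530106 -0.66038983] [ 0.45188832 -0.21775467  0.21121148]
[np.float64(133.48063855940728), np.float64(309.58926152185666)]
[{"delta_pos": [0.18, 1.31, 2.95], "turn": [-0.05, -0.03, 0.02]}, {"delta_pos": [0.18, 1.3, 2.95], "turn": [-0.05, -0.03, 0.02]}, {"delta_pos": [0.19, 1.3, 2.96], "turn": [-0.05, -0.03, 0.02]}, {"delta_pos": [0.19, 1.3, 2.96], "turn": [-0.05, -0.03, 0.02]}, {"delta_pos": [0.19, 1.29, 2.96], "turn": [-0.05, -0.03, 0.02]}, {"delta_pos": [0, 0, 0], "turn": [0, 0, 0]}]
now [ 0.4508 -0.2171  0.2097] yaw 23.73 tilt [-0.0029  0.0017 -1.    ]
```

View pics/w8z.png

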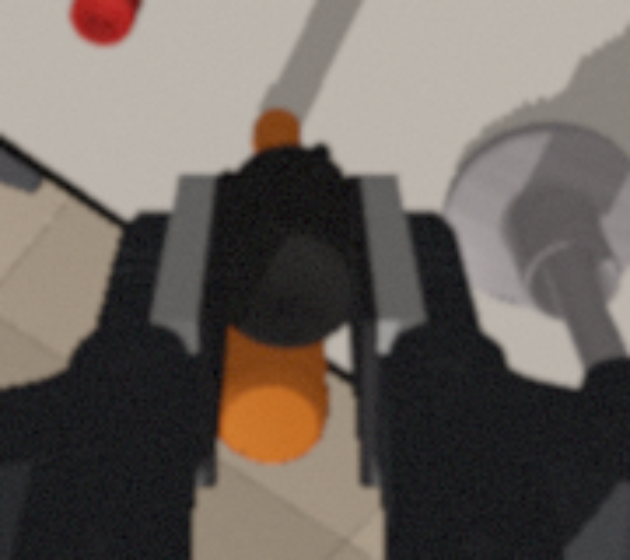

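View pics/s8z.png

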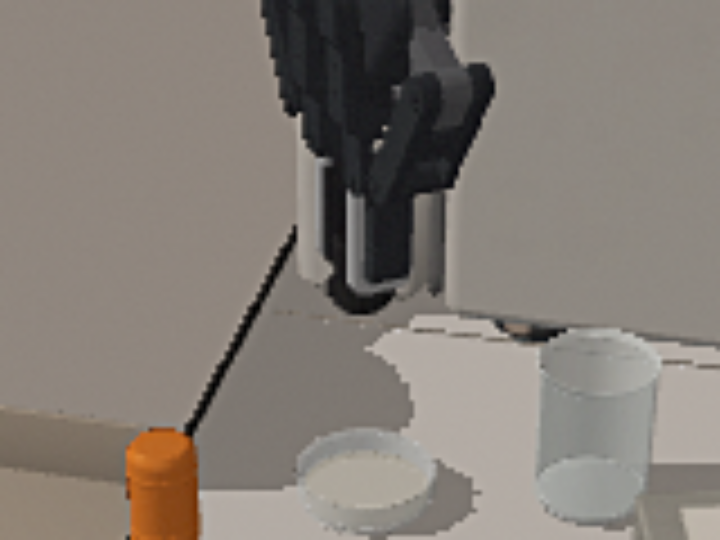

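```bash
python3 - <<'E'
from h import *
w,p=shot("wrist")
R=Ro.from_quat(p[1])
f=lambda v:[ (round((r-o)*3.5,0)) for r,o in zip(proj(w,p[0]+R.apply(v),p),(200,240))]
for x in (.006,.0318):
    print(x,f([x,0,0]),[f([x,.0096*np.cos(a),.0096*np.sin(a)]) for a in (0,np.pi/2,np.pi,-np.pi/2)])
E
```

```text
0.006 [np.float64(282.0), np.float64(286.0)] [[np.float64(217.0), np.float64(286.0)], [np.float64(282.0), np.float64(359.0)], [np.float64(344.0), np.float64(286.0)], [np.float64(282.0), np.float64(213.0)]]
0.0318 [np.float64(187.0), np.float64(286.0)] [[np.float64(130.0), np.float64(286.0)], [np.float64(187.0), np.float64(349.0)], [np.float64(242.0), np.float64(286.0)], [np.float64(187.0), np.float64(223.0)]]
```

Call:
carry_out:
  motion:
    - {"delta_pos": [0.18,1.3,2.95],"turn": [0,0,0]}
    - {"delta_pos": [0.18,1.3,2.95],"turn": [0,0,0]}
    - {"delta_pos": [0.18,1.3,2.95],"turn": [0,0,0]}
    - {"delta_pos": [0.18,1.3,2.95],"turn": [0,0,0]}
    - {"delta_pos": [0.18,1.3,2.95],"turn": [0.25,0,0]}
    - {"delta_pos": [0,0,0],"turn": [0,0,0]}
    - {"delta_pos": [0,0,0],"turn": [0,0,0]}
    - {"delta_pos": [0,0,0],"turn": [0,0,0]}

```text
time_s: 8.27
eef_pos: [0.5696, -0.3257, 0.2002]
orientation: [0.388, 0.593, -0.388, 0.59]
ft_force: [-0.1, 0.5, -0.5]
width: 0.0165
```

```bash
python3 - <<'E'
from h import *
w,p=shot("wrist","w9.png"); plan((.570,-.326,.16),24,2)
print(proj(w,(.57,-.326,.1),p))
E
```

```text
[{"delta_pos": [2.04, 0.02, 0.04], "turn": [-0.25, -0.1, 0.06]}, {"delta_pos": [2.04, 0.02, 0.04], "turn": [-0.25, -0.1, 0.06]}, {"delta_pos": [0, 0, 0], "turn": [0, 0, 0]}]
now [ 0.5694 -0.3254  0.2008] yaw 23.49 tilt [-0.0031  0.0023 -1.    ]
[np.float64(207.64086860603257), np.float64(322.93632446764366)]
```

View pics/w9.png

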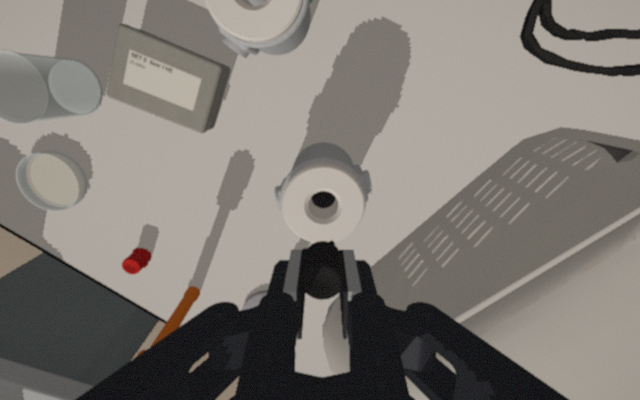

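```bash
python3 - <<'E'
from h import *
w,p=shot("wrist")
im=w["img"]; cv2.imwrite("pics/w9z.png",cv2.resize(im[140:260,260:390],None,fx=5,fy=5,interpolation=cv2.INTER_CUBIC))
g=cv2.cvtColor(im,cv2.COLOR_BGR2GRAY); print(g[205,270:380]); print(g[150:245,323])
for z in (.1,.097):
  f=lambda r:[tuple(np.round(proj(w,np.array([.57+r*np.cos(a),-.326+r*np.sin(a),z]),p),1)) for a in np.linspace(0,2*np.pi,60)]
  for r in (.014,.011): 
    q=np.array(f(r)); print(z,r,q.min(0),q.max(0))
E
```

```text
[170 171 170 170 169 172 170 167 164 163 160 162 170 176 177 179 181 179
 180 178 180 178 181 180 178 178 179 179 180 179 179 180 180 178 163 149
 142 141 129 114 108 112 107 109 109  91  73  51  29  27  28  17  18  24
  18  17  19  22  29  44  54  83  98 110 109 108 109 115 151 171 175 177
 176 178 178 178 177 178 179 179 178 179 177 177 177 179 177 179 177 178
 180 179 176 163 145 141 157 168 172 171 172 170 171 171 170 170 171 171
 171 171]
[ 92  94  95  93  95  97  98 102 106 109 111 109 111 112 117 122 133 157
 176 178 180 179 180 178 179 179 180 180 178 178 178 179 177 179 180 179
 180 183 187 185 162  96  27  15  22  28  23  23  18  25  24  14  23  21
  20  24  30  61  95 109 113 114 111 110 111 112 115 113 117 124 126 127
 126 144 165 178 181 181 179 179 180 178 180 179 178 179 181 181 181 178
 155 106  46  11  21]
0.1 0.014 [189.1 304.1] [225.  342.5]
0.1 0.011 [193.1 308.2] [221.3 338.3]
0.097 0.014 [187.8 304.3] [223.4 342.2]
0.097 0.011 [191.8 308.4] [219.7 338.2]
```

View pics/w9z.png

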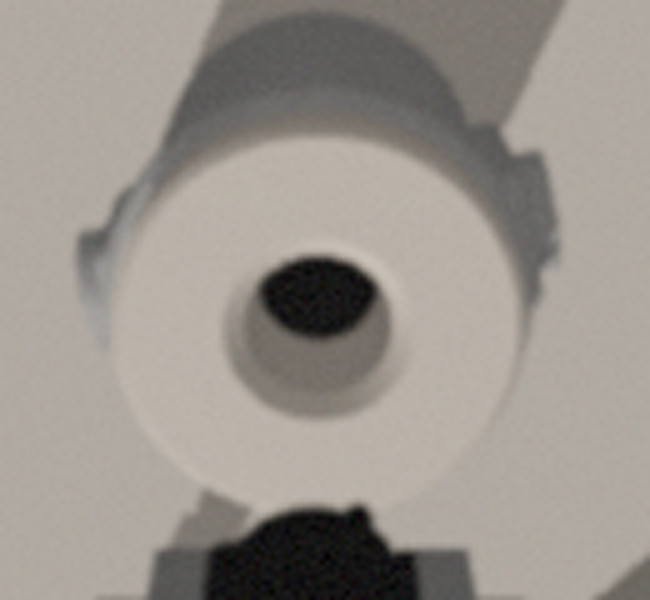

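Call:
carry_out:
  motion:
    - {"delta_pos": [2.0,0.02,0.04],"turn": [0,0,0]}
    - {"delta_pos": [2.0,0.02,0.04],"turn": [0,0,0]}
    - {"delta_pos": [1.5,0,0],"turn": [0,0,0]}
    - {"delta_pos": [0.9,0,0],"turn": [0,0,0]}
    - {"delta_pos": [0,0,0],"turn": [0,0,0]}
    - {"delta_pos": [0,0,0],"turn": [0,0,0]}
    - {"delta_pos": [0,0,0],"turn": [0,0,0]}
    - {"delta_pos": [0,0,0],"turn": [0,0,0]}

```text
time_s: 9.03
eef_pos: [0.5723, -0.3277, 0.1398]
orientation: [0.388, 0.59, -0.388, 0.592]
ft_force: [-0.1, 0.5, -1.4]
width: 0.0163
```

```bash
python3 - <<'E'
from h import *
w,p=shot("wrist"); plan((.5703,-.326,.122),24,2); print(state()["ft_force"])
im=w["img"]; cv2.imwrite("pics/w10z.png",cv2.resize(im[200:360,240:420],None,fx=3.5,fy=3.5,interpolation=cv2.INTER_CUBIC))
for r in (.014,.0327):
  q=np.array([proj(w,np.array([.5703+r*np.cos(a),-.326+r*np.sin(a),.1]),p) for a in np.linspace(0,2*np.pi,60)]); print(((q.min(0)-[200,240])*3.5).round(),((q.max(0)-[200,240])*3.5).round())
E
```

```text
[{"delta_pos": [0.89, -0.06, -0.12], "turn": [-0.26, 0.06, -0.03]}, {"delta_pos": [0.89, -0.05, -0.12], "turn": [-0.26, 0.06, -0.03]}, {"delta_pos": [0, 0, 0], "turn": [0, 0, 0]}]
now [ 0.5722 -0.3277  0.1398] yaw 23.49 tilt [ 0.0017 -0.0014 -1.    ]
[-0.29423015  0.26477232 -0.44017171]
[ 88. 183.] [246. 359.]
[-27.  65.] [344. 477.]
```

View pics/w10z.png

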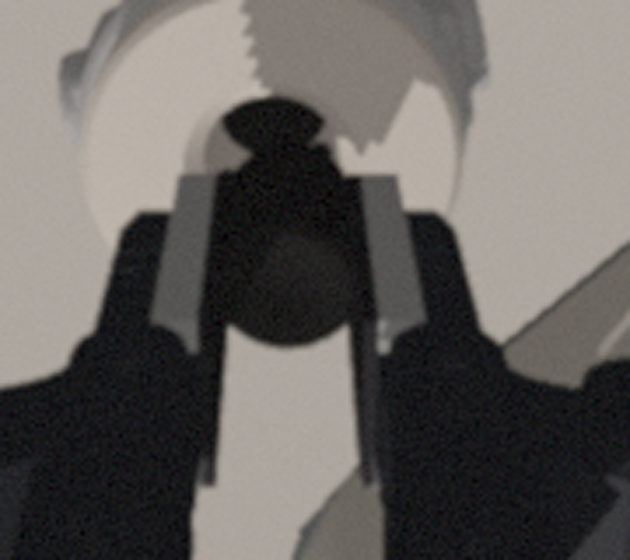

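Call:
carry_out:
  motion:
    - {"delta_pos": [0.2,-0.11,-0.24],"turn": [0,0,0]}
    - {"delta_pos": [0,0,0],"turn": [0,0,0]}
    - {"delta_pos": [0,0,0],"turn": [0,0,0]}
    - {"delta_pos": [0,0,0],"turn": [0,0,0]}

```text
time_s: 9.42
eef_pos: [0.5696, -0.3255, 0.1365]
orientation: [0.388, 0.591, -0.388, 0.591]
ft_force: [0.2, 0.4, -1.2]
width: 0.0165
```

```bash
python3 - <<'E'
from h import *
plan((.5703,-.326,.122),24,2); print(state()["ft_force"])
E
```

```text
[{"delta_pos": [0.73, 0.02, 0.04], "turn": [-0.26, 0.0, 0.0]}, {"delta_pos": [0.73, 0.02, 0.04], "turn": [-0.26, 0.0, 0.0]}, {"delta_pos": [0, 0, 0], "turn": [0, 0, 0]}]
now [ 0.5696 -0.3255  0.1365] yaw 23.49 tilt [ 0.e+00 -1.e-04 -1.e+00]
[ 0.20800566  0.41735747 -1.1937435 ]
```

Insert slowly.

Call:
carry_out:
  motion:
    - {"delta_pos": [0.3,0.03,0.05],"turn": [0,0,0]}
    - {"delta_pos": [0.25,0,0.02],"turn": [0,0,0]}
    - {"delta_pos": [0.2,0,0],"turn": [0,0,0]}
    - {"delta_pos": [0,0,0],"turn": [0,0,0]}
    - {"delta_pos": [0,0,0],"turn": [0,0,0]}
    - {"delta_pos": [0,0,0],"turn": [0,0,0]}

```text
time_s: 9.92
eef_pos: [0.5702, -0.326, 0.1289]
orientation: [0.388, 0.591, -0.388, 0.591]
ft_force: [0.4, -0.1, -0.6]
width: 0.0163
```

Call:
carry_out:
  motion:
    - {"delta_pos": [0.2,0,0],"turn": [0,0,0]}
    - {"delta_pos": [0.2,0,0],"turn": [0,0,0]}
    - {"delta_pos": [0,0,0],"turn": [0,0,0]}
    - {"delta_pos": [0,0,0],"turn": [0,0,0]}

```text
time_s: 10.25
eef_pos: [0.5716, -0.3259, 0.126]
orientation: [0.388, 0.59, -0.387, 0.592]
ft_force: [1.5, 3.1, 5.2]
width: 0.0162
```

```bash
python3 - <<'E'
from h import *
w,p=shot("wrist"); plan((.5703,-.326,.121),24,2); print(state()["ft_force"],state()["moment"])
im=w["img"]; cv2.imwrite("pics/w11z.png",cv2.resize(im[200:360,240:420],None,fx=3.5,fy=3.5,interpolation=cv2.INTER_CUBIC))
E
```

```text
[{"delta_pos": [0.25, -0.05, -0.02], "turn": [-0.26, 0.04, -0.06]}, {"delta_pos": [0.25, -0.05, -0.02], "turn": [-0.26, 0.04, -0.06]}, {"delta_pos": [0, 0, 0], "turn": [0, 0, 0]}]
now [ 0.5714 -0.3259  0.126 ] yaw 23.48 tilt [ 2.6e-03 -4.0e-04 -1.0e+00]
[0.36915311 3.35577538 4.46951769] [ 0.42843374 -0.18072204  0.02093769]
```

View pics/w11z.png

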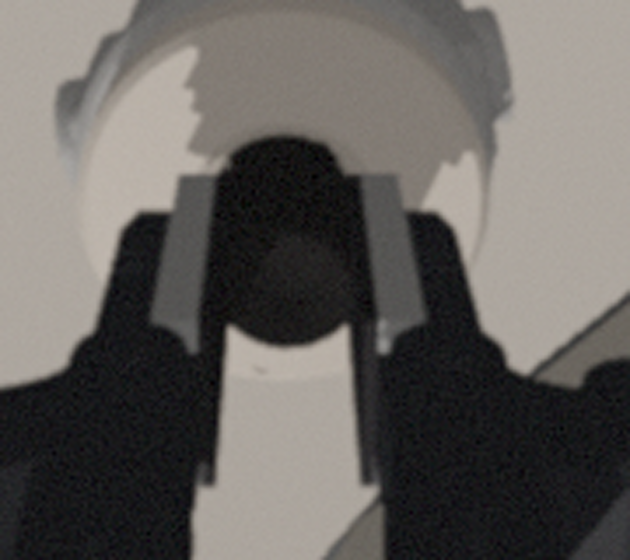

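Call:
carry_out:
  motion:
    - {"delta_pos": [0.2,0,-0.05],"turn": [0,0,0]}
    - {"delta_pos": [0.15,0,0],"turn": [0,0,0]}
    - {"delta_pos": [0,0,0],"turn": [0,0,0]}
    - {"delta_pos": [0,0,0],"turn": [0,0,0]}
    - {"delta_pos": [0,0,0],"turn": [0,0,0]}

```text
time_s: 10.72
eef_pos: [0.571, -0.3255, 0.1216]
orientation: [0.388, 0.591, -0.387, 0.592]
ft_force: [4.4, 1.9, 1.0]
width: 0.016
```

```bash
python3 - <<'E'
from h import *
w,p=shot("wrist"); plan((.5703,-.326,.121),24,2); print(state()["ft_force"],state()["moment"])
im=w["img"]; cv2.imwrite("pics/w12z.png",cv2.resize(im[200:360,240:420],None,fx=3.5,fy=3.5,interpolation=cv2.INTER_CUBIC))
s,_=shot("side"); r,c=map(int,proj(s,(.57,-.326,.11))); cv2.imwrite("pics/s12z.png",cv2.resize(s["img"][r-40:r+40,c-55:c+55],None,fx=7,fy=7,interpolation=cv2.INTER_CUBIC))
E
```

```text
[{"delta_pos": [0.03, -0.04, 0.01], "turn": [-0.26, 0.03, -0.05]}, {"delta_pos": [0.03, -0.04, 0.01], "turn": [-0.26, 0.03, -0.05]}, {"delta_pos": [0, 0, 0], "turn": [0, 0, 0]}]
now [ 0.571  -0.3255  0.1216] yaw 23.48 tilt [ 1.8e-03 -2.0e-04 -1.0e+00]
[5.62947998 2.61932514 0.89753157] [ 0.51591391 -0.80435752  0.09443332]
```

View pics/w12z.png

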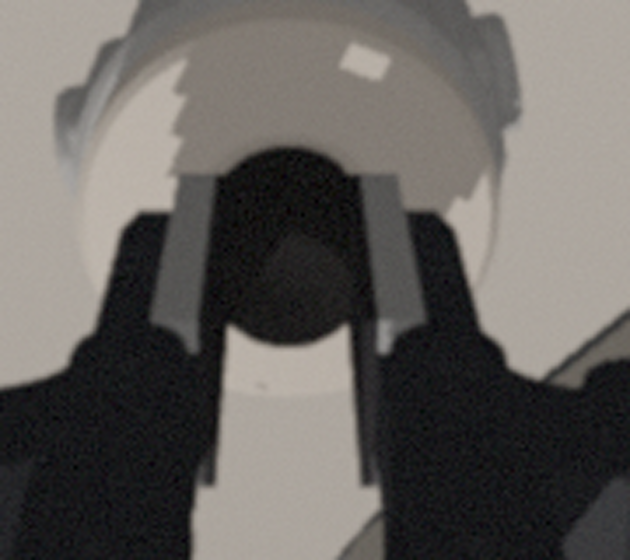

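View pics/s12z.png

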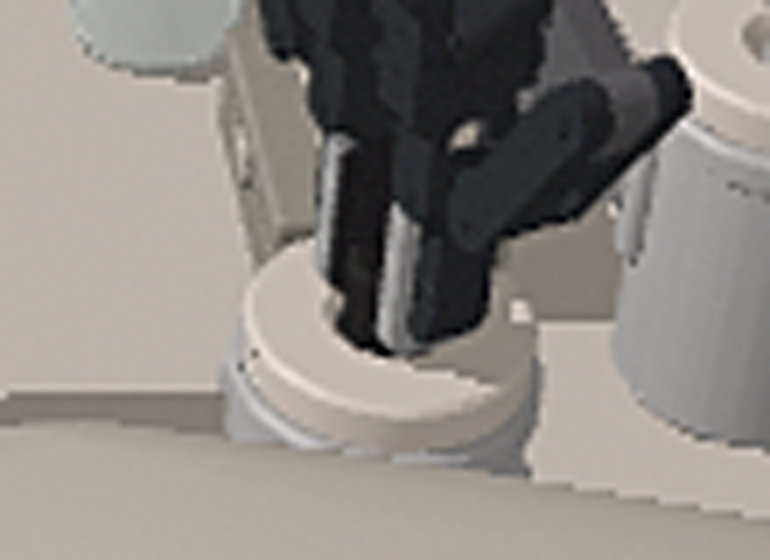

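Call:
carry_out:
  motion:
    - {"delta_pos": [0,0,0],"turn": [0,0,0]}
    - {"delta_pos": [0,0,0],"turn": [0,0,0]}
    - {"delta_pos": [0,0,0],"turn": [0,0,0]}
    - {"delta_pos": [0,0,0],"turn": [0,0,0]}
    - {"delta_pos": [-1,0,0],"turn": [0,0,0]}
    - {"delta_pos": [-2,0,0],"turn": [0,0,0]}
    - {"delta_pos": [-3,0,0],"turn": [0,0,0]}
    - {"delta_pos": [-3,0,0],"turn": [0,0,0]}
    - {"delta_pos": [-2,0,0],"turn": [0,0,0]}
    - {"delta_pos": [0,0,0],"turn": [0,0,0]}
    - {"delta_pos": [0,0,0],"turn": [0,0,0]}
  fingers: 0.5

```text
time_s: 11.73
eef_pos: [0.5707, -0.3262, 0.2337]
orientation: [0.388, 0.59, -0.388, 0.593]
ft_force: [-0.4, -0.0, -1.1]
width: 0.0423
```

```bash
python3 - <<'E'
from h import *
w,p=shot("wrist","w13.png"); print(state()["ft_force"],state()["width"])
for z in (.1,.116): 
  print(z,proj(w,(.5703,-.326,z),p))
  q=np.array([proj(w,np.array([.5703+.0096*np.cos(a),-.326+.0096*np.sin(a),z]),p) for a in np.linspace(0,2*np.pi,60)]); print(((q.min(0)-[140,260])*5).round(),((q.max(0)-[140,260])*5).round())
im=w["img"]; cv2.imwrite("pics/w13z.png",cv2.resize(im[140:260,260:390],None,fx=5,fy=5,interpolation=cv2.INTER_CUBIC))
plan((.5703,-.326,.22),24,2)
E
```

```text
[0.7741342  0.67031893 0.11000751] 0.04262102790041752
0.1 [np.float64(194.61013510116865), np.float64(320.82161016705385)]
[217. 246.] [328. 362.]
0.116 [np.float64(200.96768104175825), np.float64(320.8246328629343)]
[246. 243.] [362. 366.]
[{"delta_pos": [0.6, 0.01, 0.03], "turn": [-0.26, 0.02, 0.0]}, {"delta_pos": [0.6, 0.01, 0.03], "turn": [-0.26, 0.02, 0.0]}, {"delta_pos": [0, 0, 0], "turn": [0, 0, 0]}]
now [ 0.5698 -0.3256  0.232 ] yaw 23.48 tilt [ 4.e-04 -6.e-04 -1.e+00]
```

View pics/w13z.png

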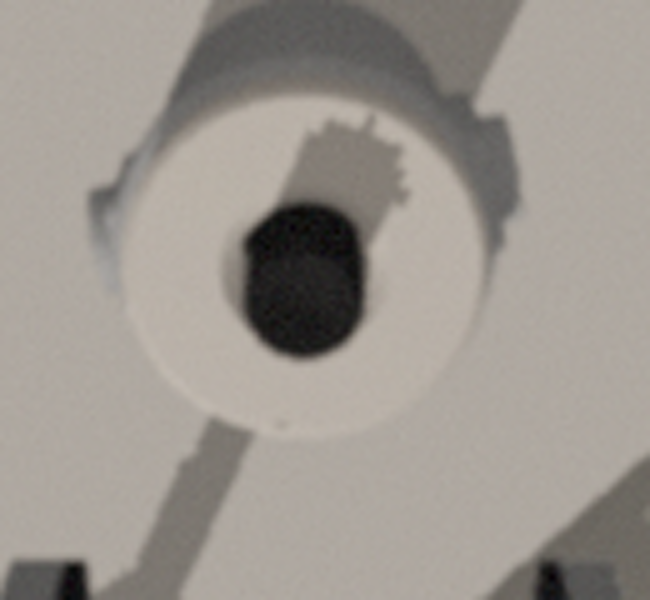

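```bash
python3 -c "
from h import *
plan((.388,-.336,.25),24,6)"
```

```text
[{"delta_pos": [-0.3, -2.85, -1.05], "turn": [-0.09, 0.01, 0.0]}, {"delta_pos": [-0.3, -2.85, -1.05], "turn": [-0.09, 0.01, 0.0]}, {"delta_pos": [-0.3, -2.85, -1.06], "turn": [-0.09, 0.01, 0.0]}, {"delta_pos": [-0.3, -2.84, -1.06], "turn": [-0.09, 0.01, 0.0]}, {"delta_pos": [-0.3, -2.84, -1.07], "turn": [-0.09, 0.01, 0.0]}, {"delta_pos": [-0.3, -2.84, -1.07], "turn": [-0.09, 0.01, 0.0]}, {"delta_pos": [0, 0, 0], "turn": [0, 0, 0]}]
now [ 0.5698 -0.3256  0.232 ] yaw 23.48 tilt [ 4.e-04 -6.e-04 -1.e+00]
```

Call:
carry_out:
  motion:
    - {"delta_pos": [-0.3,-2.85,-1.05],"turn": [0,0,0]}
    - {"delta_pos": [-0.3,-2.85,-1.05],"turn": [0,0,0]}
    - {"delta_pos": [-0.3,-2.85,-1.06],"turn": [0,0,0]}
    - {"delta_pos": [-0.3,-2.84,-1.06],"turn": [0,0,0]}
    - {"delta_pos": [-0.3,-2.84,-1.07],"turn": [0,0,0]}
    - {"delta_pos": [-0.3,-2.84,-1.07],"turn": [0,0,0]}
    - {"delta_pos": [0,0,0],"turn": [0,0,0]}
    - {"delta_pos": [0,0,0],"turn": [0,0,0]}
    - {"delta_pos": [0,0,0],"turn": [0,0,0]}

```text
time_s: 12.53
eef_pos: [0.3881, -0.3351, 0.2487]
orientation: [0.388, 0.591, -0.388, 0.591]
ft_force: [0.1, -0.9, -0.3]
width: 0.0427
```

```bash
python3 - <<'E'
from h import *
w,p=shot("wrist","w14.png"); plan((.388,-.336,.2),24,2)
for z in (0.0425,.108,.149): print(z,proj(w,(.388,-.336,z),p))
E
```

```text
[{"delta_pos": [2.44, -0.05, 0.03], "turn": [-0.26, -0.02, 0.0]}, {"delta_pos": [2.44, -0.05, 0.03], "turn": [-0.26, -0.02, 0.0]}, {"delta_pos": [0, 0, 0], "turn": [0, 0, 0]}]
now [ 0.3886 -0.3352  0.2488] yaw 23.49 tilt [-2.e-04  7.e-04 -1.e+00]
0.0425 [np.float64(172.75633086565762), np.float64(322.8131530253597)]
0.108 [np.float64(192.00310633108825), np.float64(322.92486369913195)]
0.149 [np.float64(209.1225359512382), np.float64(323.02422699356526)]
```

View pics/w14.png

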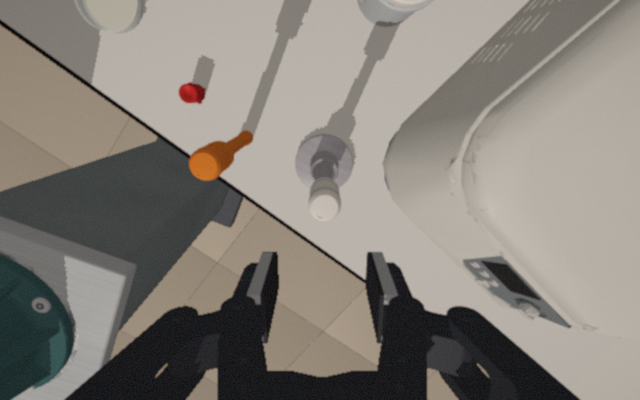

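Call:
carry_out:
  motion:
    - {"delta_pos": [2.4,-0.05,0.04],"turn": [0,0,0]}
    - {"delta_pos": [2.4,-0.05,0.04],"turn": [0,0,0]}
    - {"delta_pos": [1.0,0,0],"turn": [0,0,0]}
    - {"delta_pos": [0,0,0],"turn": [0,0,0]}
    - {"delta_pos": [0,0,0],"turn": [0,0,0]}
    - {"delta_pos": [0,0,0],"turn": [0,0,0]}
    - {"delta_pos": [0,0,0],"turn": [0,0,0]}

```text
time_s: 13.17
eef_pos: [0.3884, -0.3371, 0.1926]
orientation: [0.387, 0.591, -0.388, 0.592]
ft_force: [0.2, -0.8, -0.1]
width: 0.0429
```

```bash
python3 - <<'E'
from h import *
w,p=shot("wrist","w15.png"); plan((.388,-.336,.13),24,3)
for z in (0.0425,.108,.149): print(z,proj(w,(.388,-.336,z),p))
E
```

```text
[{"delta_pos": [2.09, 0.01, -0.04], "turn": [-0.17, 0.04, -0.01]}, {"delta_pos": [2.09, 0.01, -0.04], "turn": [-0.17, 0.04, -0.01]}, {"delta_pos": [2.09, 0.01, -0.04], "turn": [-0.17, 0.04, -0.01]}, {"delta_pos": [0, 0, 0], "turn": [0, 0, 0]}]
now [ 0.3882 -0.3371  0.1926] yaw 23.5 tilt [ 0.0014 -0.0018 -1.    ]
0.0425 [np.float64(188.26785800583158), np.float64(320.18883645938604)]
0.108 [np.float64(216.29633024739897), np.float64(319.8977210365326)]
0.149 [np.float64(243.34604447779094), np.float64(319.61677140330323)]
```

View pics/w15.png

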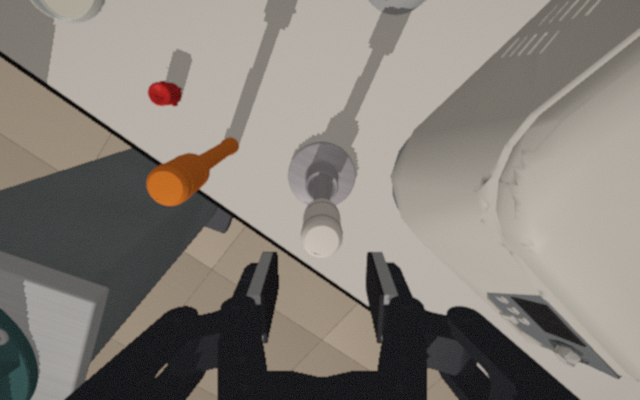

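Call:
carry_out:
  motion:
    - {"delta_pos": [1.5,0.1,-0.03],"turn": [0,0,0]}
    - {"delta_pos": [2.0,0.08,0],"turn": [0,0,0]}
    - {"delta_pos": [1.7,0,0],"turn": [0,0,0]}
    - {"delta_pos": [1.0,0,0],"turn": [0,0,0]}
    - {"delta_pos": [0,0,0],"turn": [0,0,0]}
    - {"delta_pos": [0,0,0],"turn": [0,0,0]}
    - {"delta_pos": [0,0,0],"turn": [0,0,0]}

```text
time_s: 13.8
eef_pos: [0.3896, -0.336, 0.1304]
orientation: [0.388, 0.591, -0.388, 0.592]
ft_force: [0.2, -0.9, -1.4]
width: 0.0429
```

```bash
python3 - <<'E'
from h import *
w,p=shot("wrist","w16.png"); plan((.389,-.336,.13),24,3); print(state()["ft_force"])
for z in (0.0425,.108,.149): print(z,proj(w,(.389,-.336,z),p))
E
```

```text
[{"delta_pos": [0.02, -0.02, -0.01], "turn": [-0.17, 0.04, -0.01]}, {"delta_pos": [0.02, -0.02, -0.01], "turn": [-0.17, 0.04, -0.01]}, {"delta_pos": [0.02, -0.02, -0.01], "turn": [-0.17, 0.04, -0.01]}, {"delta_pos": [0, 0, 0], "turn": [0, 0, 0]}]
now [ 0.3897 -0.3362  0.1306] yaw 23.49 tilt [ 0.0014 -0.0017 -1.    ]
[ 0.41165644 -0.33316322 -0.5196694 ]
0.0425 [np.float64(215.2489044779488), np.float64(321.22200188969197)]
0.108 [np.float64(263.2471782761891), np.float64(321.1551034068084)]
0.149 [np.float64(317.055351700067), np.float64(321.08010726874056)]
```

View pics/w16.png

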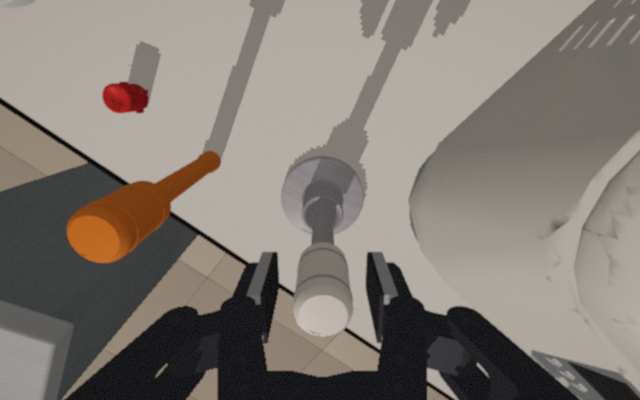

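Call:
carry_out:
  motion:
    - {"delta_pos": [0,0.15,0],"turn": [0,0,0]}
    - {"delta_pos": [0,0,0],"turn": [0,0,0]}
    - {"delta_pos": [0,0,0],"turn": [0,0,0]}
    - {"delta_pos": [0,0,0],"turn": [0,0,0]}
    - {"delta_pos": [0,0,0],"turn": [0,0,0]}
    - {"delta_pos": [0,0,0],"turn": [0,0,0]}
  fingers: 1

```text
time_s: 14.35
eef_pos: [0.3911, -0.3354, 0.1305]
orientation: [0.388, 0.591, -0.388, 0.592]
ft_force: [-0.5, 1.0, 6.4]
width: 0.0224
```

```bash
python3 - <<'E'
from h import *
w,p=shot("wrist","w17.png"); plan((.389,-.336,.13),24,3); print(state()["ft_force"],state()["moment"],state()["width"])
E
```

```text
[{"delta_pos": [0.02, -0.07, -0.01], "turn": [-0.17, 0.04, -0.01]}, {"delta_pos": [0.02, -0.07, -0.01], "turn": [-0.17, 0.04, -0.01]}, {"delta_pos": [0.02, -0.07, -0.01], "turn": [-0.17, 0.04, -0.01]}, {"delta_pos": [0, 0, 0], "turn": [0, 0, 0]}]
now [ 0.3911 -0.3354  0.1305] yaw 23.48 tilt [ 0.0015 -0.0016 -1.    ]
[0.04074411 0.32854185 6.43100336] [ 0.18042232  0.01978202 -0.02414881] 0.022287809731959644
```

View pics/w17.png

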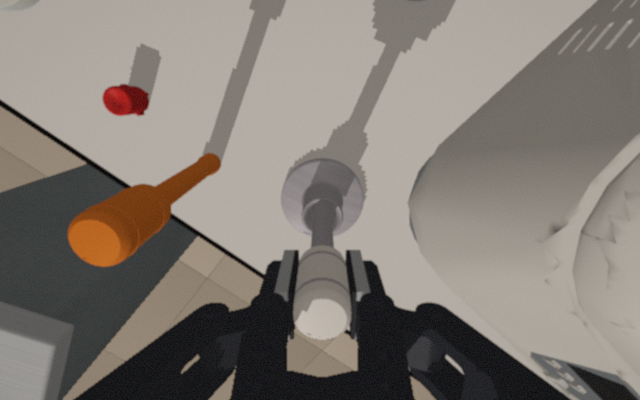

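Call:
carry_out:
  motion:
    - {"delta_pos": [-0.5,0,0],"turn": [0,0,0]}
    - {"delta_pos": [-1,0,0],"turn": [0,0,0]}
    - {"delta_pos": [-2,0,0],"turn": [0,0,0]}
    - {"delta_pos": [-2.5,0,0],"turn": [0,0,0]}
    - {"delta_pos": [-2.5,0,0],"turn": [0,0,0]}
    - {"delta_pos": [-2.5,0,0],"turn": [0,0,0]}
    - {"delta_pos": [-2.5,0,0],"turn": [0,0,0]}
    - {"delta_pos": [-2,0,0],"turn": [0,0,0]}
    - {"delta_pos": [-1.5,0,0],"turn": [0,0,0]}
    - {"delta_pos": [0,0,0],"turn": [0,0,0]}
    - {"delta_pos": [0,0,0],"turn": [0,0,0]}
    - {"delta_pos": [0,0,0],"turn": [0,0,0]}

```text
time_s: 15.4
eef_pos: [0.3898, -0.3342, 0.2986]
orientation: [0.388, 0.592, -0.388, 0.591]
ft_force: [-0.0, 0.4, -1.7]
width: 0.0226
```

```bash
python3 - <<'E'
from h import *
w,p=shot("wrist","w18.png"); s,_=shot("side","s18.png"); print(state()["ft_force"],state()["width"])
for x in (.1225,.1225-.1,.1225-.141): print(x,proj(w,p[0]+Ro.from_quat(p[1]).apply([x,0,0]),p), proj(s,p[0]-[0,0,x]))
plan((.5703,-.326,.30),24,6)
E
```

```text
[-0.43354125  0.53183839  0.15105191] 0.022358636370657072
0.1225 [np.float64(198.44273351856793), np.float64(321.8337269768224)] [np.float64(187.4207653031374), np.float64(265.8144856141586)]
0.022499999999999992 [np.float64(262.2667259367762), np.float64(321.7568088600761)] [np.float64(121.38893858200733), np.float64(261.9244295616196)]
-0.01849999999999999 [np.float64(315.8491167399916), np.float64(321.6922335109761)] [np.float64(90.5791943400297), np.float64(260.10937100551075)]
[{"delta_pos": [-0.04, 2.81, 1.08], "turn": [-0.09, -0.03, 0.01]}, {"delta_pos": [-0.04, 2.81, 1.08], "turn": [-0.09, -0.03, 0.01]}, {"delta_pos": [-0.04, 2.81, 1.09], "turn": [-0.09, -0.03, 0.01]}, {"delta_pos": [-0.04, 2.81, 1.09], "turn": [-0.09, -0.03, 0.01]}, {"delta_pos": [-0.03, 2.81, 1.09], "turn": [-0.09, -0.03, 0.01]}, {"delta_pos": [-0.03, 2.81, 1.1], "turn": [-0.09, -0.03, 0.01]}, {"delta_pos": [0, 0, 0], "turn": [0, 0, 0]}]
now [ 0.3897 -0.334   0.298 ] yaw 23.49 tilt [-0.002   0.0021 -1.    ]
```

View pics/w18.png

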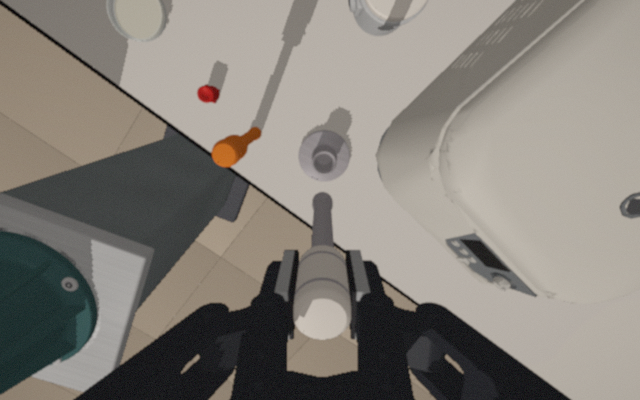

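View pics/s18.png

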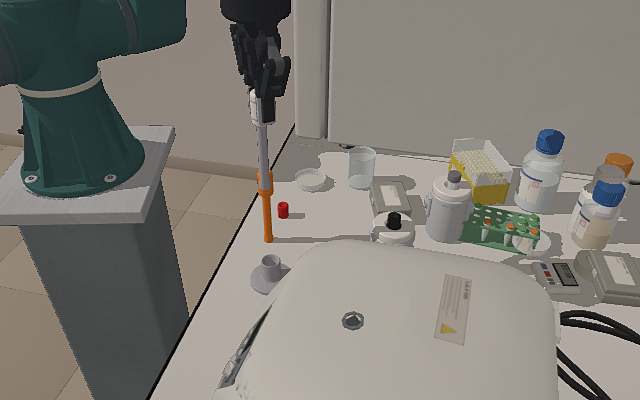

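Call:
carry_out:
  motion:
    - {"delta_pos": [0,2.81,1.08],"turn": [0,0,0]}
    - {"delta_pos": [0,2.81,1.08],"turn": [0,0,0]}
    - {"delta_pos": [0,2.81,1.09],"turn": [0,0,0]}
    - {"delta_pos": [0,2.81,1.09],"turn": [0,0,0]}
    - {"delta_pos": [0,2.81,1.09],"turn": [0,0,0]}
    - {"delta_pos": [0,2.81,1.1],"turn": [0,0,0]}
    - {"delta_pos": [0,0,0],"turn": [0,0,0]}
    - {"delta_pos": [0,0,0],"turn": [0,0,0]}
    - {"delta_pos": [0,0,0],"turn": [0,0,0]}
    - {"delta_pos": [0,0,0],"turn": [0,0,0]}

```text
time_s: 16.33
eef_pos: [0.5697, -0.3273, 0.2986]
orientation: [0.388, 0.592, -0.388, 0.59]
ft_force: [-0.6, -0.1, -0.6]
width: 0.0226
```

```bash
python3 - <<'E'
from h import *
w,p=shot("wrist","w19.png"); s,_=shot("side"); 
r,c=map(int,proj(s,(.57,-.326,.14))); cv2.imwrite("pics/s19z.png",cv2.resize(s["img"][r-50:r+50,c-60:c+60],None,fx=6,fy=6,interpolation=cv2.INTER_CUBIC)); print(r,c)
print(proj(s,p[0]-[0,0,.1225]),proj(s,(.5703,-.326,.116)),proj(w,(.5703,-.326,.116),p))
plan((.5703,-.326,.25),24,2,); print(state()["ft_force"])
E
```

```text
202 395
[np.float64(182.5192623361471), np.float64(398.151210470595)] [np.float64(216.02075676420722), np.float64(394.0162570059765)] [np.float64(177.0327446850968), np.float64(321.16254835046993)]
[{"delta_pos": [2.47, 0.05, -0.06], "turn": [-0.28, -0.02, 0.02]}, {"delta_pos": [2.47, 0.05, -0.06], "turn": [-0.28, -0.02, 0.02]}, {"delta_pos": [0, 0, 0], "turn": [0, 0, 0]}]
now [ 0.5699 -0.3276  0.2993] yaw 23.44 tilt [-9.e-04  3.e-04 -1.e+00]
[-0.41109235 -0.05605715 -1.25609148]
```

View pics/w19.png

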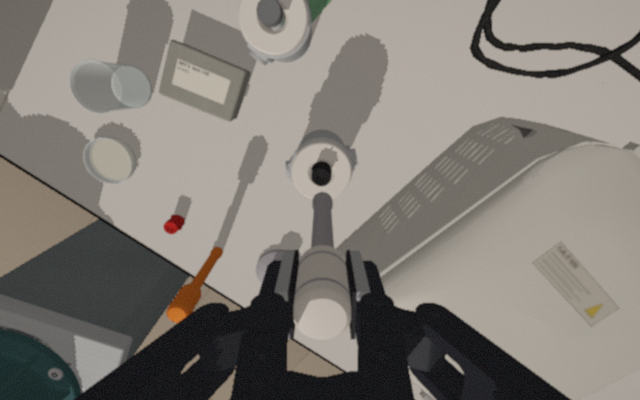

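View pics/s19z.png

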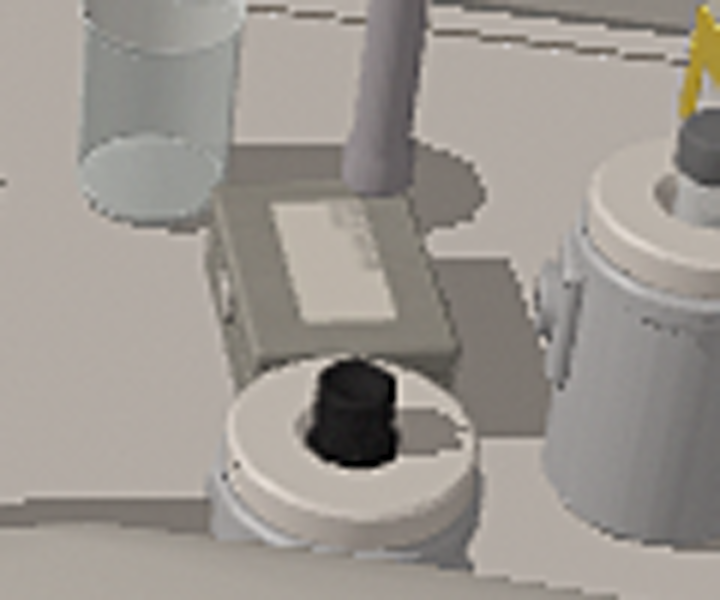

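Call:
carry_out:
  motion:
    - {"delta_pos": [1.5,0.05,-0.06],"turn": [0,0,0]}
    - {"delta_pos": [2.0,0.05,-0.06],"turn": [0,0,0]}
    - {"delta_pos": [1.2,0,0],"turn": [0,0,0]}
    - {"delta_pos": [0.5,0,0],"turn": [0,0,0]}
    - {"delta_pos": [0,0,0],"turn": [0,0,0]}
    - {"delta_pos": [0,0,0],"turn": [0,0,0]}
    - {"delta_pos": [0,0,0],"turn": [0,0,0]}
    - {"delta_pos": [0,0,0],"turn": [0,0,0]}

```text
time_s: 17.1
eef_pos: [0.5721, -0.3265, 0.2486]
orientation: [0.388, 0.591, -0.388, 0.592]
ft_force: [0.5, 0.1, -0.9]
width: 0.0228
```

```bash
python3 - <<'E'
from h import *
w,p=shot("wrist"); s,_=shot("side"); cv2.imwrite("pics/w20z.png",cv2.resize(w["img"][140:340,250:400],None,fx=3,fy=3,interpolation=cv2.INTER_CUBIC))
r,c=202,395; cv2.imwrite("pics/s20z.png",cv2.resize(s["img"][r-50:r+50,c-60:c+60],None,fx=6,fy=6,interpolation=cv2.INTER_CUBIC))
plan((.5703,-.326,.24),24,2,); print(state()["ft_force"],state()["moment"])
E
```

```text
[{"delta_pos": [0.42, -0.07, -0.05], "turn": [-0.26, 0.04, -0.02]}, {"delta_pos": [0.42, -0.07, -0.05], "turn": [-0.26, 0.04, -0.02]}, {"delta_pos": [0, 0, 0], "turn": [0, 0, 0]}]
now [ 0.5719 -0.3263  0.2484] yaw 23.49 tilt [ 0.0012 -0.001  -1.    ]
[ 0.37519755 -0.85687679 -1.79969864] [-0.00908681 -0.026895    0.00521675]
```

View pics/w20z.png

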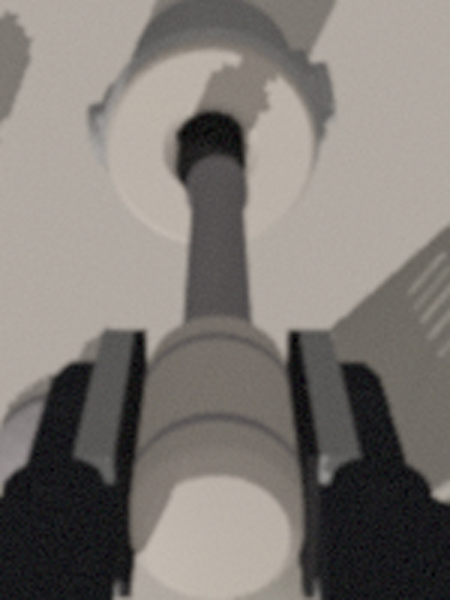

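View pics/s20z.png

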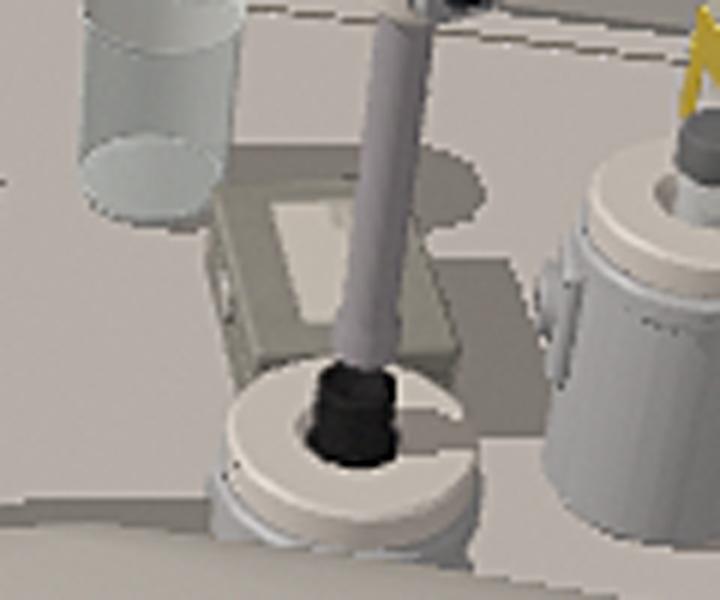

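Call:
carry_out:
  motion:
    - {"delta_pos": [0.2,-0.15,-0.09],"turn": [0,0,0]}
    - {"delta_pos": [0.2,0,0],"turn": [0,0,0]}
    - {"delta_pos": [0,0,0],"turn": [0,0,0]}
    - {"delta_pos": [0,0,0],"turn": [0,0,0]}
    - {"delta_pos": [0,0,0],"turn": [0,0,0]}
    - {"delta_pos": [0,0,0],"turn": [0,0,0]}

```text
time_s: 17.7
eef_pos: [0.5698, -0.3258, 0.2434]
orientation: [0.388, 0.591, -0.388, 0.591]
ft_force: [-0.0, -0.1, -1.2]
width: 0.0225
```

```bash
python3 - <<'E'
from h import *
s,_=shot("side"); r,c=202,395; cv2.imwrite("pics/s21z.png",cv2.resize(s["img"][r-50:r+50,c-60:c+60],None,fx=6,fy=6,interpolation=cv2.INTER_CUBIC))
plan((.5703,-.326,.24),24,2,); print(state()["ft_force"],state()["moment"])
E
```

```text
[{"delta_pos": [0.17, 0.02, 0.02], "turn": [-0.26, 0.01, 0.0]}, {"delta_pos": [0.17, 0.02, 0.02], "turn": [-0.26, 0.01, 0.0]}, {"delta_pos": [0, 0, 0], "turn": [0, 0, 0]}]
now [ 0.5698 -0.3258  0.2435] yaw 23.49 tilt [ 1.e-04 -2.e-04 -1.e+00]
[-0.3210887   0.37622071 -2.11729267] [ 0.01769117 -0.00607506 -0.02370741]
```

View pics/s21z.png

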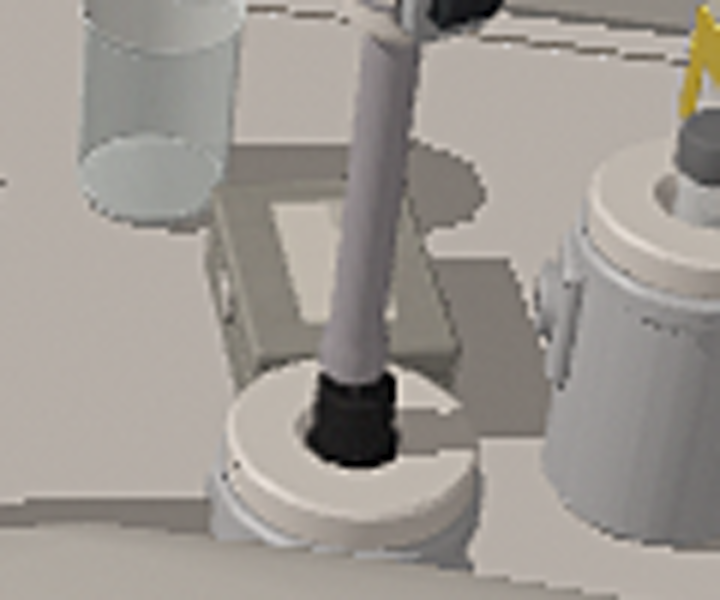

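Call:
carry_out:
  motion:
    - {"delta_pos": [0.15,0.03,0.03],"turn": [0,0,0]}
    - {"delta_pos": [0.15,0,0],"turn": [0,0,0]}
    - {"delta_pos": [0.15,0,0],"turn": [0,0,0]}
    - {"delta_pos": [0.15,0,0],"turn": [0,0,0]}
    - {"delta_pos": [0.0,0,0],"turn": [0,0,0]}
    - {"delta_pos": [0.0,0,0],"turn": [0,0,0]}

```text
time_s: 18.25
eef_pos: [0.5705, -0.3262, 0.2377]
orientation: [0.388, 0.591, -0.388, 0.592]
ft_force: [0.4, -0.3, 0.2]
width: 0.0226
```

Call:
carry_out:
  motion:
    - {"delta_pos": [0.15,0,0],"turn": [0,0,0]}
    - {"delta_pos": [0.15,0,0],"turn": [0,0,0]}
    - {"delta_pos": [0.15,0,0],"turn": [0,0,0]}

```text
time_s: 18.5
eef_pos: [0.5706, -0.3261, 0.2339]
orientation: [0.388, 0.591, -0.388, 0.592]
ft_force: [-0.5, 1.0, 5.9]
width: 0.0223
```

```bash
python3 - <<'E'
from h import *
s,_=shot("side"); r,c=202,395; cv2.imwrite("pics/s22z.png",cv2.resize(s["img"][r-50:r+50,c-60:c+60],None,fx=6,fy=6,interpolation=cv2.INTER_CUBIC))
plan((.5703,-.326,.24),24,2,); print(state()["ft_force"],state()["moment"],state()["width"])
E
```

```text
[{"delta_pos": [-0.32, -0.01, -0.01], "turn": [-0.26, 0.03, -0.02]}, {"delta_pos": [-0.32, -0.01, -0.01], "turn": [-0.26, 0.03, -0.02]}, {"delta_pos": [0, 0, 0], "turn": [0, 0, 0]}]
now [ 0.5705 -0.3261  0.2335] yaw 23.48 tilt [ 1.1e-03 -7.0e-04 -1.0e+00]
[ 0.81584115 -0.57613856  2.72647977] [-0.05261839 -0.21665239  0.06706195] 0.02294253533601093
```

View pics/s22z.png

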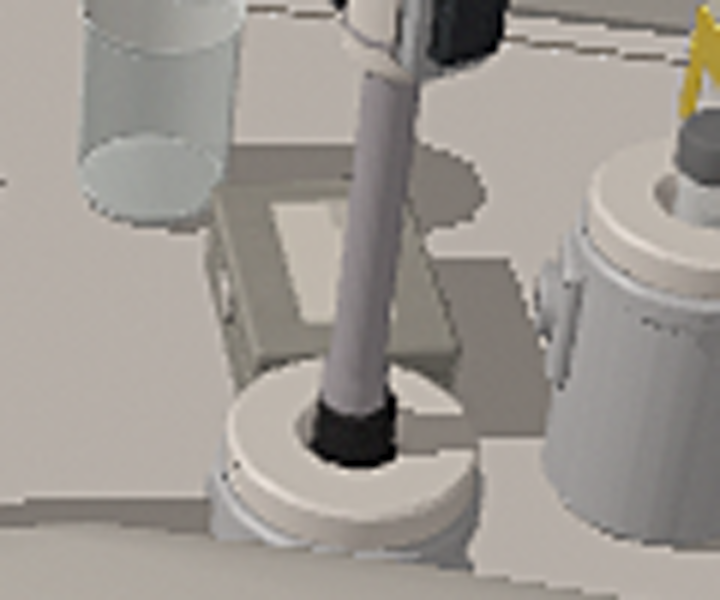

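Call:
carry_out:
  motion:
    - {"delta_pos": [0.2,0,0],"turn": [0,0,0]}
    - {"delta_pos": [0.2,0,0],"turn": [0,0,0]}
    - {"delta_pos": [0.2,0,0],"turn": [0,0,0]}
    - {"delta_pos": [0.2,0,0],"turn": [0,0,0]}
    - {"delta_pos": [0.2,0,0],"turn": [0,0,0]}

```text
time_s: 18.97
eef_pos: [0.571, -0.3264, 0.2248]
orientation: [0.388, 0.59, -0.388, 0.592]
ft_force: [-0.8, 1.4, 12.8]
width: 0.0228
```

```bash
python3 - <<'E'
from h import *
s,_=shot("side"); r,c=202,395; cv2.imwrite("pics/s23z.png",cv2.resize(s["img"][r-50:r+50,c-60:c+60],None,fx=6,fy=6,interpolation=cv2.INTER_CUBIC))
plan((.5703,-.326,.212),24,2,); print(state()["ft_force"],state()["moment"],state()["width"])
E
```

```text
[{"delta_pos": [0.62, -0.02, -0.02], "turn": [-0.26, 0.06, -0.04]}, {"delta_pos": [0.62, -0.02, -0.02], "turn": [-0.26, 0.06, -0.04]}, {"delta_pos": [0, 0, 0], "turn": [0, 0, 0]}]
now [ 0.5708 -0.3263  0.2243] yaw 23.49 tilt [ 0.002  -0.0013 -1.    ]
[-3.24588838e-01  4.64710483e-03  7.87550364e+00] [ 0.08567387  0.02655184 -0.01553865] 0.022658530575750593
```

View pics/s23z.png

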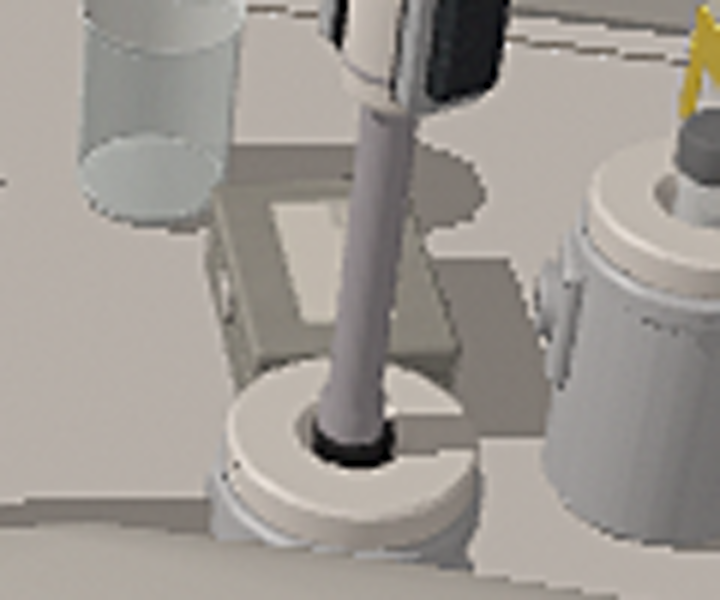

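Call:
carry_out:
  motion:
    - {"delta_pos": [0.15,0,0],"turn": [0,0,0]}
    - {"delta_pos": [0.15,0,0],"turn": [0,0,0]}
    - {"delta_pos": [0.15,0,0],"turn": [0,0,0]}
    - {"delta_pos": [0.15,0,0],"turn": [0,0,0]}

```text
time_s: 19.35
eef_pos: [0.571, -0.3264, 0.219]
orientation: [0.388, 0.59, -0.388, 0.592]
ft_force: [-1.4, 0.8, 11.9]
width: 0.0227
```

Call:
carry_out:
  motion:
    - {"delta_pos": [0.15,0,0],"turn": [0,0,0]}
    - {"delta_pos": [0.15,0,0],"turn": [0,0,0]}
    - {"delta_pos": [0.15,0,0],"turn": [0,0,0]}

```text
time_s: 19.6
eef_pos: [0.571, -0.3263, 0.2145]
orientation: [0.388, 0.59, -0.388, 0.592]
ft_force: [-1.3, 1.8, 12.5]
width: 0.023
```

```bash
python3 - <<'E'
from h import *
plan((.5703,-.326,.212),24,2,); print(state()["ft_force"],state()["moment"],state()["width"])
s,_=shot("side"); r,c=202,395; cv2.imwrite("pics/s24z.png",cv2.resize(s["img"][r-50:r+50,c-60:c+60],None,fx=6,fy=6,interpolation=cv2.INTER_CUBIC))
E
```

```text
[{"delta_pos": [0.13, -0.03, -0.03], "turn": [-0.26, 0.07, -0.05]}, {"delta_pos": [0.13, -0.03, -0.03], "turn": [-0.26, 0.07, -0.05]}, {"delta_pos": [0, 0, 0], "turn": [0, 0, 0]}]
now [ 0.571  -0.3263  0.2145] yaw 23.49 tilt [ 0.0024 -0.0016 -1.    ]
[-1.28564556  1.8171507  12.49285501] [0.41732004 0.2897134  0.03088885] 0.02302926564563578
```

View pics/s24z.png

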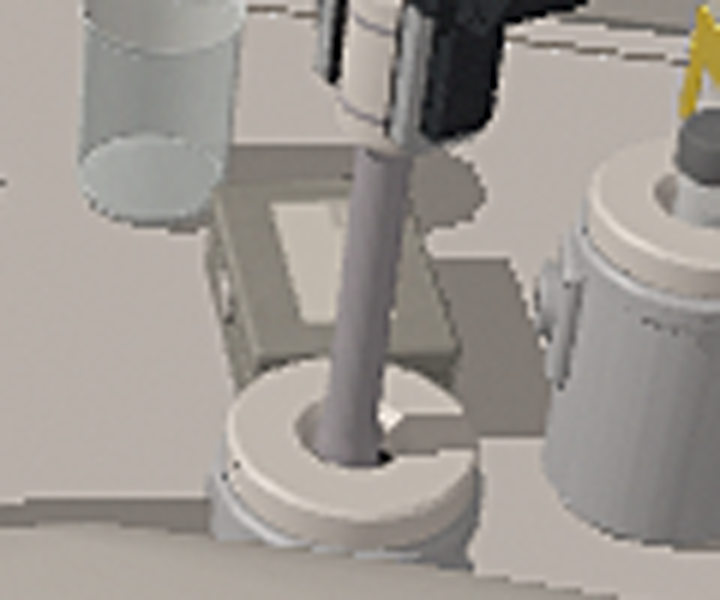

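Call:
carry_out:
  motion:
    - {"delta_pos": [0.06,0,0],"turn": [0,0,0]}
    - {"delta_pos": [0.06,0,0],"turn": [0,0,0]}

```text
time_s: 19.82
eef_pos: [0.5709, -0.3263, 0.213]
orientation: [0.388, 0.59, -0.388, 0.592]
ft_force: [-1.0, 0.6, 8.5]
width: 0.0224
```

Call:
carry_out:
  motion:
    - {"delta_pos": [0.06,0,0],"turn": [0,0,0]}
    - {"delta_pos": [0.06,0,0],"turn": [0,0,0]}

```text
time_s: 19.98
eef_pos: [0.5709, -0.3263, 0.2117]
orientation: [0.388, 0.59, -0.388, 0.592]
ft_force: [-1.1, 0.6, 9.5]
width: 0.0228
```

Call:
carry_out:
  motion:
    - {"delta_pos": [0.06,0,0],"turn": [0,0,0]}
    - {"delta_pos": [0.06,0,0],"turn": [0,0,0]}

```text
time_s: 20.15
eef_pos: [0.5708, -0.3263, 0.2105]
orientation: [0.388, 0.59, -0.388, 0.592]
ft_force: [-0.0, 0.5, 9.5]
width: 0.0224
```

Call:
carry_out:
  motion:
    - {"delta_pos": [0.06,0,0],"turn": [0,0,0]}

```text
time_s: 20.23
eef_pos: [0.5708, -0.3263, 0.2099]
orientation: [0.388, 0.59, -0.388, 0.592]
ft_force: [-0.2, 0.8, 9.2]
width: 0.0226
```

Call:
carry_out:
  motion:
    - {"delta_pos": [0.06,0,0],"turn": [0,0,0]}
    - {"delta_pos": [0.04,0,0],"turn": [0,0,0]}

```text
time_s: 20.4
eef_pos: [0.5708, -0.3263, 0.2088]
orientation: [0.388, 0.59, -0.388, 0.592]
ft_force: [-0.4, 1.0, 9.7]
width: 0.0226
```

```bash
echo
```

Call:
carry_out:
  motion:
    - {"delta_pos": [0.06,0,0],"turn": [0,0,0]}
    - {"delta_pos": [0.05,0,0],"turn": [0,0,0]}

```text
time_s: 20.57
eef_pos: [0.5709, -0.3263, 0.2077]
orientation: [0.388, 0.59, -0.388, 0.592]
ft_force: [-0.4, 0.5, 8.9]
width: 0.0229
```

Call:
carry_out:
  motion:
    - {"delta_pos": [0.06,0,0],"turn": [0,0,0]}
    - {"delta_pos": [0.05,0,0],"turn": [0,0,0]}

```text
time_s: 20.73
eef_pos: [0.5709, -0.3263, 0.2068]
orientation: [0.388, 0.59, -0.388, 0.592]
ft_force: [-0.7, 1.9, 10.7]
width: 0.0227
```

Call:
carry_out:
  motion:
    - {"delta_pos": [0.05,0,0],"turn": [0,0,0]}

```text
time_s: 20.82
eef_pos: [0.5709, -0.3263, 0.2063]
orientation: [0.388, 0.59, -0.388, 0.592]
ft_force: [-1.5, 1.1, 10.2]
width: 0.0227
```

Call:
carry_out:
  motion:
    - {"delta_pos": [0.06,0,0],"turn": [0,0,0]}
    - {"delta_pos": [0.05,0,0],"turn": [0,0,0]}

```text
time_s: 20.98
eef_pos: [0.5709, -0.3263, 0.2051]
orientation: [0.388, 0.59, -0.388, 0.592]
ft_force: [-1.6, 0.6, 9.0]
width: 0.023
```

Call:
carry_out:
  motion:
    - {"delta_pos": [0.06,0,0],"turn": [0,0,0]}
    - {"delta_pos": [0.05,0,0],"turn": [0,0,0]}

```text
time_s: 21.15
eef_pos: [0.571, -0.3263, 0.2042]
orientation: [0.388, 0.59, -0.388, 0.592]
ft_force: [-0.2, 1.5, 13.6]
width: 0.0228
```

Call:
carry_out:
  motion:
    - {"delta_pos": [0.03,0,0],"turn": [0,0,0]}

```text
time_s: 21.23
eef_pos: [0.5711, -0.3263, 0.2042]
orientation: [0.388, 0.59, -0.388, 0.592]
ft_force: [-0.1, 1.8, 14.0]
width: 0.0228
```

Call:
carry_out:
  motion:
    - {"delta_pos": [0.03,0,0],"turn": [0,0,0]}
    - {"delta_pos": [0,0,0],"turn": [0,0,0]}

```text
time_s: 21.4
eef_pos: [0.5711, -0.3264, 0.2042]
orientation: [0.388, 0.59, -0.388, 0.592]
ft_force: [-1.4, 1.3, 14.4]
width: 0.0228
```

Call:
carry_out:
  motion:
    - {"delta_pos": [0.05,0,0],"turn": [0,0,0]}
    - {"delta_pos": [0,0,0],"turn": [0,0,0]}

```text
time_s: 21.57
eef_pos: [0.5712, -0.3264, 0.2042]
orientation: [0.388, 0.59, -0.388, 0.593]
ft_force: [-1.7, 3.5, 16.4]
width: 0.0226
```

Call:
carry_out:
  motion:
    - {"delta_pos": [0.06,0,0],"turn": [0,0,0]}
    - {"delta_pos": [0,0,0],"turn": [0,0,0]}

```text
time_s: 21.73
eef_pos: [0.5713, -0.3265, 0.2041]
orientation: [0.388, 0.59, -0.388, 0.593]
ft_force: [-2.1, 1.6, 19.0]
width: 0.0227
```

Call:
carry_out:
  motion:
    - {"delta_pos": [0,0,0],"turn": [0,0,0]}
    - {"delta_pos": [0,0,0],"turn": [0,0,0]}
    - {"delta_pos": [0,0,0],"turn": [0,0,0]}
    - {"delta_pos": [0,0,0],"turn": [0,0,0]}

```text
time_s: 22.07
eef_pos: [0.5713, -0.3264, 0.2041]
orientation: [0.388, 0.59, -0.388, 0.593]
ft_force: [-2.9, 2.5, 20.0]
width: 0.0229
```

Call:
carry_out:
  motion:
    - {"delta_pos": [0,0,0],"turn": [0,0,0]}
    - {"delta_pos": [0,0,0],"turn": [0,0,0]}
    - {"delta_pos": [0,0,0],"turn": [0,0,0]}
    - {"delta_pos": [0,0,0],"turn": [0,0,0]}
    - {"delta_pos": [0,0,0],"turn": [0,0,0]}
    - {"delta_pos": [0,0,0],"turn": [0,0,0]}
    - {"delta_pos": [0,0,0],"turn": [0,0,0]}
    - {"delta_pos": [0,0,0],"turn": [0,0,0]}
    - {"delta_pos": [0,0,0],"turn": [0,0,0]}
    - {"delta_pos": [0,0,0],"turn": [0,0,0]}
    - {"delta_pos": [0,0,0],"turn": [0,0,0]}
    - {"delta_pos": [0,0,0],"turn": [0,0,0]}

```text
time_s: 23.07
eef_pos: [0.5713, -0.3264, 0.2041]
orientation: [0.388, 0.59, -0.388, 0.593]
ft_force: [-2.3, 2.7, 19.4]
width: 0.0226
```

```bash
python3 - <<'E'
from h import *
s,_=shot("side"); r,c=202,395; cv2.imwrite("pics/s25z.png",cv2.resize(s["img"][r-50:r+50,c-60:c+60],None,fx=6,fy=6,interpolation=cv2.INTER_CUBIC))
st=state(); print(st["ft_force"],st["moment"],st["eef_pos"]); 
print((proj(s,st["eef_pos"]-[0,0,.0225])))
E
```

```text
[-1.86150092  2.61785042 20.23517035] [ 0.72083457  0.62633954 -0.00997268] [ 0.57133215 -0.3264585   0.20415979]
[np.float64(178.80020287744046), np.float64(399.65362201552426)]
```

View pics/s25z.png

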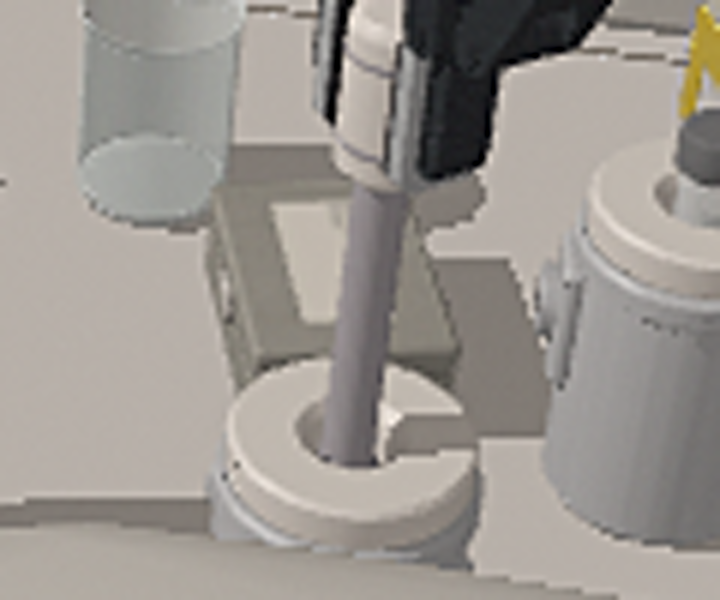

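Call:
carry_out:
  motion:
    - {"delta_pos": [-0.4,0,0],"turn": [0,0,0]}
    - {"delta_pos": [-1,0,0],"turn": [0,0,0]}
    - {"delta_pos": [-1.5,0,0],"turn": [0,0,0]}
    - {"delta_pos": [-1.5,0,0],"turn": [0,0,0]}
    - {"delta_pos": [-2,0,0],"turn": [0,0,0]}
    - {"delta_pos": [-2,0,0],"turn": [0,0,0]}
    - {"delta_pos": [-1.5,0,0],"turn": [0,0,0]}
    - {"delta_pos": [0,0,0],"turn": [0,0,0]}
    - {"delta_pos": [0,0,0],"turn": [0,0,0]}
    - {"delta_pos": [0,0,0],"turn": [0,0,0]}
    - {"delta_pos": [0,0,0],"turn": [0,0,0]}

```text
time_s: 24.03
eef_pos: [0.5693, -0.3254, 0.2978]
orientation: [0.388, 0.592, -0.388, 0.59]
ft_force: [-0.1, 0.6, -2.2]
width: 0.0226
```

```bash
python3 - <<'E'
from h import *
w,p=shot("wrist","w26.png"); s,_=shot("side"); r,c=202,395; cv2.imwrite("pics/s26z.png",cv2.resize(s["img"][r-50:r+50,c-60:c+60],None,fx=6,fy=6,interpolation=cv2.INTER_CUBIC))
print(proj(s,p[0]-[0,0,.1225])); print(state()["ft_force"])
plan((.3906,-.335,.30),23.5,6)
E
```

```text
[np.float64(182.18574568374132), np.float64(397.54519032386764)]
[-0.75670545  0.14005348 -1.38890108]
[{"delta_pos": [-0.03, -2.8, -1.04], "turn": [0.0, -0.02, 0.01]}, {"delta_pos": [-0.03, -2.8, -1.04], "turn": [0.0, -0.02, 0.01]}, {"delta_pos": [-0.03, -2.8, -1.04], "turn": [0.0, -0.02, 0.01]}, {"delta_pos": [-0.03, -2.8, -1.04], "turn": [0.0, -0.02, 0.01]}, {"delta_pos": [-0.03, -2.8, -1.04], "turn": [0.0, -0.02, 0.01]}, {"delta_pos": [-0.03, -2.8, -1.04], "turn": [0.0, -0.02, 0.01]}, {"delta_pos": [0, 0, 0], "turn": [0, 0, 0]}]
now [ 0.5695 -0.3255  0.2981] yaw 23.48 tilt [-0.0023  0.0015 -1.    ]
```

View pics/w26.png

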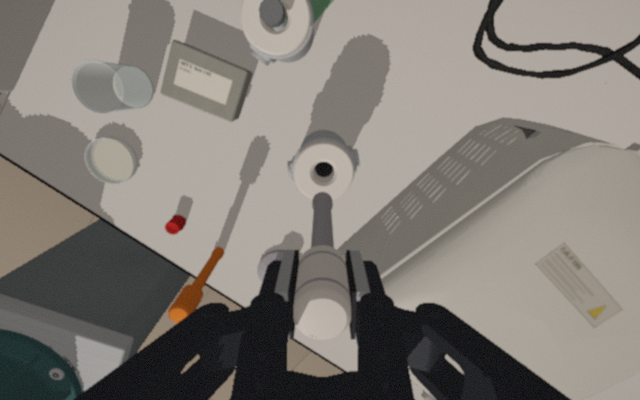

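View pics/s26z.png

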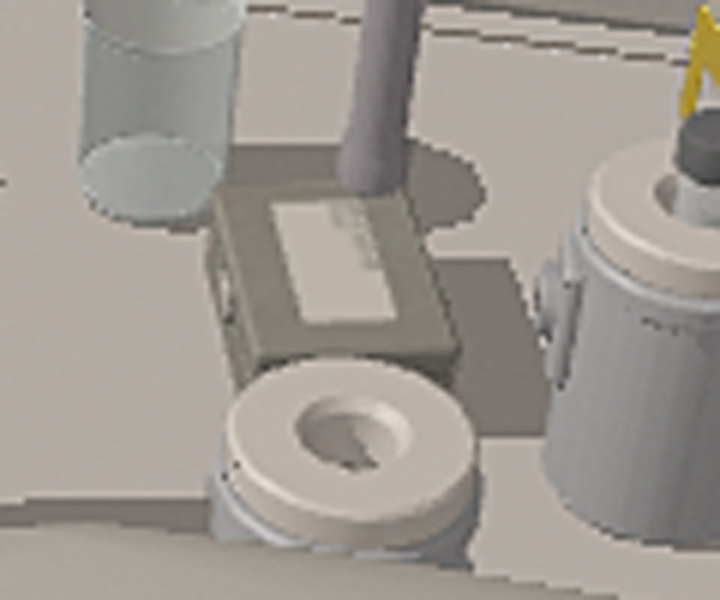

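Call:
carry_out:
  motion:
    - {"delta_pos": [0,-2.8,-1.04],"turn": [0,0,0]}
    - {"delta_pos": [0,-2.8,-1.04],"turn": [0,0,0]}
    - {"delta_pos": [0,-2.8,-1.04],"turn": [0,0,0]}
    - {"delta_pos": [0,-2.8,-1.04],"turn": [0,0,0]}
    - {"delta_pos": [0,-2.8,-1.04],"turn": [0,0,0]}
    - {"delta_pos": [0,-2.8,-1.04],"turn": [0,0,0]}
    - {"delta_pos": [0,0,0],"turn": [0,0,0]}
    - {"delta_pos": [0,0,0],"turn": [0,0,0]}
    - {"delta_pos": [0,0,0],"turn": [0,0,0]}

```text
time_s: 24.88
eef_pos: [0.3915, -0.3358, 0.2995]
orientation: [0.388, 0.591, -0.388, 0.591]
ft_force: [0.2, -0.4, -1.5]
width: 0.0226
```

```bash
python3 - <<'E'
from h import *
w,p=shot("wrist"); cv2.imwrite("pics/w27z.png",cv2.resize(w["img"][110:230,260:390],None,fx=5,fy=5,interpolation=cv2.INTER_CUBIC))
for xy in ((.389,-.336),(.391,-.335)):
  a=np.array(proj(w,(*xy,.0425),p)); print(xy,a,(a-[110,260])*5)
a=np.array(proj(w,p[0]-[0,0,.1225],p)); print((a-[110,260])*5)
plan((.3908,-.3352,.178),23.5,5)
E
```

```text
(0.389, -0.336) [163.76758664 321.1354436 ] [268.83793321 305.67721798]
(0.391, -0.335) [161.91203182 321.03143566] [259.5601591  305.15717828]
[442.55467444 308.95506551]
[{"delta_pos": [2.43, -0.02, -0.02], "turn": [0.0, 0.0, -0.01]}, {"delta_pos": [2.43, -0.02, -0.02], "turn": [0.0, 0.0, -0.01]}, {"delta_pos": [2.43, -0.02, -0.02], "turn": [0.0, 0.0, -0.01]}, {"delta_pos": [2.43, -0.02, -0.02], "turn": [0.0, 0.0, -0.01]}, {"delta_pos": [2.43, -0.02, -0.02], "turn": [0.0, 0.0, -0.01]}, {"delta_pos": [0, 0, 0], "turn": [0, 0, 0]}]
now [ 0.3919 -0.3358  0.2996] yaw 23.49 tilt [ 6.e-04 -2.e-04 -1.e+00]
```

View pics/w27z.png

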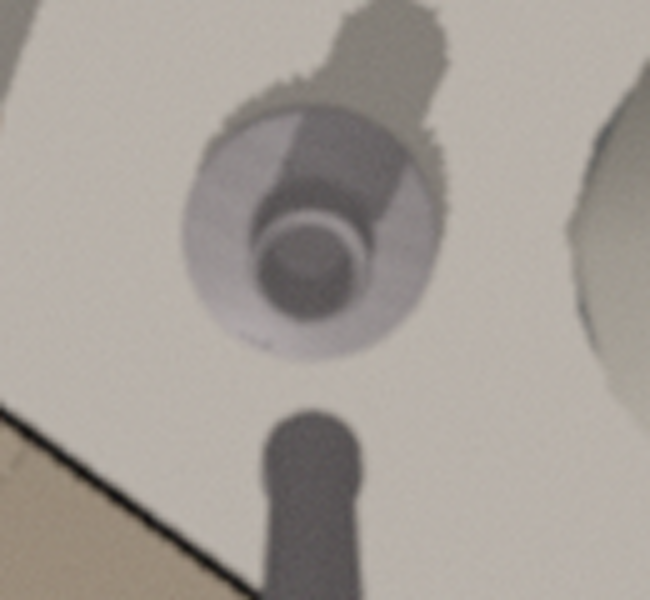

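Call:
carry_out:
  motion:
    - {"delta_pos": [2.0,-0.04,-0.02],"turn": [0,0,0]}
    - {"delta_pos": [2.5,-0.04,0],"turn": [0,0,0]}
    - {"delta_pos": [2.5,0,0],"turn": [0,0,0]}
    - {"delta_pos": [2.5,0,0],"turn": [0,0,0]}
    - {"delta_pos": [1.9,0,0],"turn": [0,0,0]}
    - {"delta_pos": [0.7,0,0],"turn": [0,0,0]}
    - {"delta_pos": [0,0,0],"turn": [0,0,0]}
    - {"delta_pos": [0,0,0],"turn": [0,0,0]}
    - {"delta_pos": [0,0,0],"turn": [0,0,0]}
    - {"delta_pos": [0,0,0],"turn": [0,0,0]}

```text
time_s: 25.77
eef_pos: [0.3914, -0.3367, 0.18]
orientation: [0.387, 0.59, -0.388, 0.592]
ft_force: [0.6, -0.2, -2.0]
width: 0.0227
```

```bash
python3 - <<'E'
from h import *
w,p=shot("wrist"); cv2.imwrite("pics/w28z.png",cv2.resize(w["img"][150:270,260:390],None,fx=5,fy=5,interpolation=cv2.INTER_CUBIC))
s,_=shot("side"); r,c=map(int,proj(s,(.39,-.336,.06))); cv2.imwrite("pics/s28z.png",cv2.resize(s["img"][r-50:r+50,c-60:c+60],None,fx=6,fy=6,interpolation=cv2.INTER_CUBIC))
plan((.391,-.3357,.1305),23.5,4); print(state()["ft_force"])
E
```

```text
[{"delta_pos": [1.23, 0.01, -0.02], "turn": [0.0, 0.03, -0.01]}, {"delta_pos": [1.23, 0.01, -0.02], "turn": [0.0, 0.03, -0.01]}, {"delta_pos": [1.23, 0.01, -0.02], "turn": [0.0, 0.03, -0.01]}, {"delta_pos": [1.23, 0.01, -0.02], "turn": [0.0, 0.03, -0.01]}, {"delta_pos": [0, 0, 0], "turn": [0, 0, 0]}]
now [ 0.391  -0.3364  0.1798] yaw 23.49 tilt [ 0.0015 -0.0019 -1.    ]
[ 0.24759637 -0.21165455 -1.42940365]
```

View pics/w28z.png

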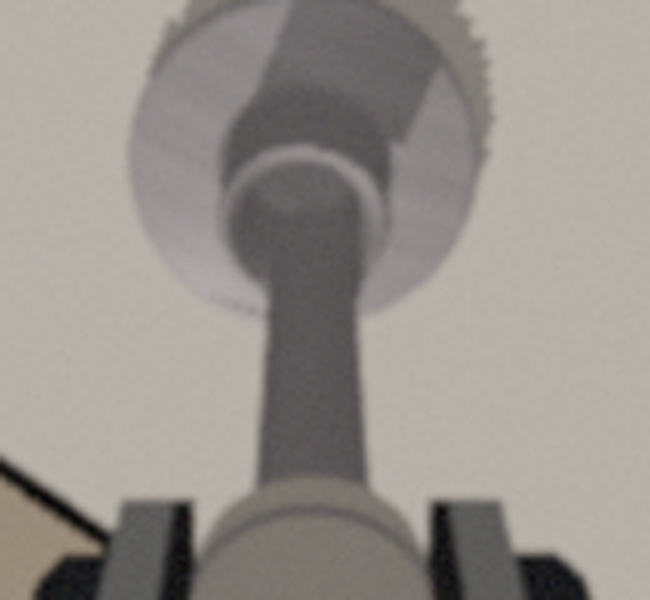

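View pics/s28z.png

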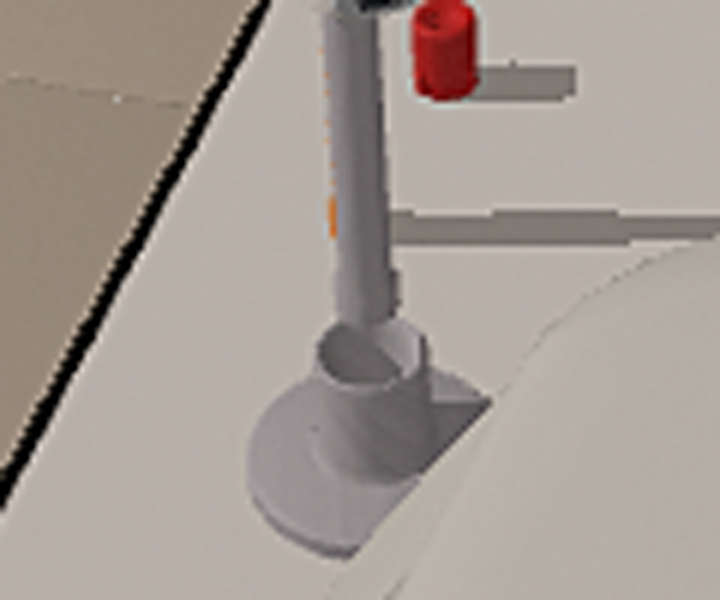

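Call:
carry_out:
  motion:
    - {"delta_pos": [0.3,0.03,-0.08],"turn": [0,0,0]}
    - {"delta_pos": [0.7,0,0],"turn": [0,0,0]}
    - {"delta_pos": [0.4,0,0],"turn": [0,0,0]}
    - {"delta_pos": [0,0,0],"turn": [0,0,0]}
    - {"delta_pos": [0,0,0],"turn": [0,0,0]}
    - {"delta_pos": [0,0,0],"turn": [0,0,0]}
    - {"delta_pos": [0,0,0],"turn": [0,0,0]}

```text
time_s: 26.45
eef_pos: [0.3904, -0.3351, 0.1647]
orientation: [0.388, 0.591, -0.388, 0.591]
ft_force: [-1.0, -0.4, -1.2]
width: 0.0226
```

```bash
python3 - <<'E'
from h import *
w,p=shot("wrist"); cv2.imwrite("pics/w29z.png",cv2.resize(w["img"][150:270,260:390],None,fx=5,fy=5,interpolation=cv2.INTER_CUBIC))
s,_=shot("side"); r,c=map(int,proj(s,(.39,-.336,.06))); cv2.imwrite("pics/s29z.png",cv2.resize(s["img"][r-50:r+50,c-60:c+60],None,fx=6,fy=6,interpolation=cv2.INTER_CUBIC))
plan((.391,-.3357,.1305),23.5,4); print(state()["ft_force"])
E
```

```text
[{"delta_pos": [0.86, 0.01, 0.02], "turn": [0.0, 0.0, 0.0]}, {"delta_pos": [0.86, 0.01, 0.02], "turn": [0.0, 0.0, 0.0]}, {"delta_pos": [0.86, 0.01, 0.02], "turn": [0.0, 0.0, 0.0]}, {"delta_pos": [0.86, 0.01, 0.02], "turn": [0.0, 0.0, 0.0]}, {"delta_pos": [0, 0, 0], "turn": [0, 0, 0]}]
now [ 0.3904 -0.3351  0.1648] yaw 23.48 tilt [ 2.e-04 -3.e-04 -1.e+00]
[-0.1195427  -0.07209834 -2.04259456]
```

View pics/w29z.png

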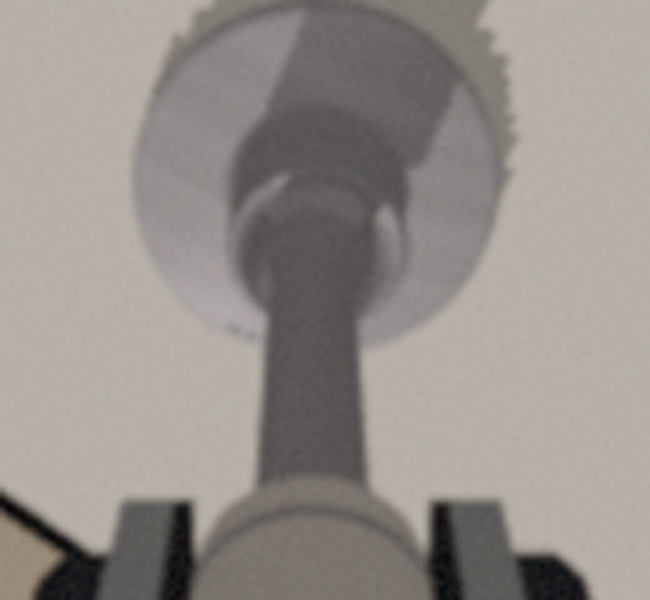

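View pics/s29z.png

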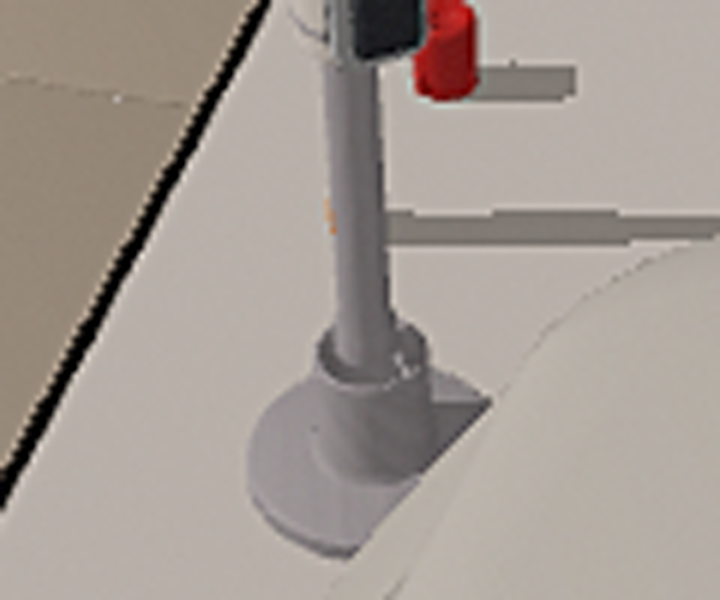

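Call:
carry_out:
  motion:
    - {"delta_pos": [0.3,0.05,0.04],"turn": [0,0,0]}
    - {"delta_pos": [0.5,0,0],"turn": [0,0,0]}
    - {"delta_pos": [0.5,0,0],"turn": [0,0,0]}
    - {"delta_pos": [0.4,0,0],"turn": [0,0,0]}
    - {"delta_pos": [0,0,0],"turn": [0,0,0]}
    - {"delta_pos": [0,0,0],"turn": [0,0,0]}

```text
time_s: 27.05
eef_pos: [0.3907, -0.3348, 0.1471]
orientation: [0.388, 0.592, -0.388, 0.591]
ft_force: [-0.6, 0.2, -0.8]
width: 0.0224
```

```bash
python3 - <<'E'
from h import *
plan((.391,-.3357,.1305),23.5,3); print(state()["ft_force"],state()["moment"])
E
```

```text
[{"delta_pos": [0.55, 0.0, 0.03], "turn": [0.0, -0.02, 0.01]}, {"delta_pos": [0.55, 0.0, 0.03], "turn": [0.0, -0.02, 0.01]}, {"delta_pos": [0.55, 0.0, 0.03], "turn": [0.0, -0.02, 0.01]}, {"delta_pos": [0, 0, 0], "turn": [0, 0, 0]}]
now [ 0.3907 -0.3348  0.1471] yaw 23.49 tilt [-9.e-04  8.e-04 -1.e+00]
[-0.63931299  0.17892881 -0.77508964] [ 0.02948469 -0.00641538 -0.00590978]
```

In the socket without contact. Continue to the floor.

Call:
carry_out:
  motion:
    - {"delta_pos": [0.5,0,0.03],"turn": [0,0,0]}
    - {"delta_pos": [0.5,0,0],"turn": [0,0,0]}
    - {"delta_pos": [0.4,0,0],"turn": [0,0,0]}
    - {"delta_pos": [0,0,0],"turn": [0,0,0]}
    - {"delta_pos": [0,0,0],"turn": [0,0,0]}

```text
time_s: 27.47
eef_pos: [0.3909, -0.3351, 0.1332]
orientation: [0.388, 0.592, -0.388, 0.591]
ft_force: [0.4, 1.0, -0.9]
width: 0.0226
```

Call:
carry_out:
  motion:
    - {"delta_pos": [0.1,0,0],"turn": [0,0,0]}
    - {"delta_pos": [0.05,0,0],"turn": [0,0,0]}
    - {"delta_pos": [0,0,0],"turn": [0,0,0]}

```text
time_s: 27.72
eef_pos: [0.3911, -0.3355, 0.1322]
orientation: [0.388, 0.591, -0.388, 0.591]
ft_force: [-0.2, -0.1, -2.0]
width: 0.0224
```

Call:
carry_out:
  motion:
    - {"delta_pos": [0.08,0,0],"turn": [0,0,0]}
    - {"delta_pos": [0.07,0,0],"turn": [0,0,0]}
    - {"delta_pos": [0,0,0],"turn": [0,0,0]}

```text
time_s: 27.97
eef_pos: [0.3911, -0.3354, 0.1306]
orientation: [0.388, 0.591, -0.388, 0.591]
ft_force: [-0.8, 0.5, -1.4]
width: 0.0223
```

Call:
carry_out:
  motion:
    - {"delta_pos": [0.06,0,0],"turn": [0,0,0]}
    - {"delta_pos": [0.04,0,0],"turn": [0,0,0]}
    - {"delta_pos": [0,0,0],"turn": [0,0,0]}

```text
time_s: 28.22
eef_pos: [0.3913, -0.3355, 0.1305]
orientation: [0.388, 0.591, -0.388, 0.592]
ft_force: [-1.7, 0.9, 6.4]
width: 0.023
```

Call:
carry_out:
  motion:
    - {"delta_pos": [-0.05,0,0],"turn": [0,0,0]}
    - {"delta_pos": [0,0,0],"turn": [0,0,0]}
    - {"delta_pos": [0,0,0],"turn": [0,0,0]}
    - {"delta_pos": [0,0,0],"turn": [0,0,0]}
    - {"delta_pos": [0,0,0],"turn": [0,0,0]}
    - {"delta_pos": [0,0,0],"turn": [0,0,0]}
  fingers: 0.5

```text
time_s: 28.72
eef_pos: [0.391, -0.3353, 0.13]
orientation: [0.388, 0.591, -0.388, 0.591]
ft_force: [0.3, -0.4, -0.1]
width: 0.043
```

Call:
carry_out:
  motion:
    - {"delta_pos": [-0.5,0,0],"turn": [0,0,0]}
    - {"delta_pos": [-1.5,0,0],"turn": [0,0,0]}
    - {"delta_pos": [-2.5,0,0],"turn": [0,0,0]}
    - {"delta_pos": [-3,0,0],"turn": [0,0,0]}
    - {"delta_pos": [-3,0,0],"turn": [0,0,0]}
    - {"delta_pos": [-2,0,0],"turn": [0,0,0]}
    - {"delta_pos": [-1,0,0],"turn": [0,0,0]}
    - {"delta_pos": [0,0,0],"turn": [0,0,0]}
    - {"delta_pos": [0,0,0],"turn": [0,0,0]}
    - {"delta_pos": [0,0,0],"turn": [0,0,0]}

```text
time_s: 29.55
eef_pos: [0.3904, -0.3346, 0.2636]
orientation: [0.388, 0.592, -0.388, 0.59]
ft_force: [0.3, 1.5, -1.0]
width: 0.0427
```

```bash
python3 - <<'E'
from h import *
w,p=shot("wrist","w30.png"); s,_=shot("side","s30.png"); shot("top","t30.png"); st=state(); print(st["ft_force"],st["eef_pos"],st["width"],st["time_s"])
E
```

```text
[-0.31381815  0.83917058 -0.34255555] [ 0.39045398 -0.33465367  0.26355878] 0.04258104227667677 29.7
```

View pics/w30.png

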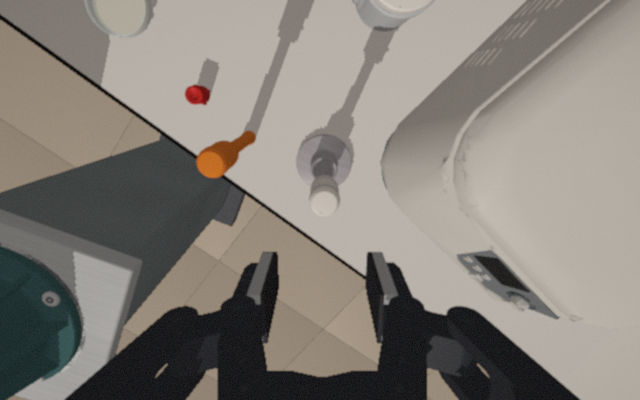

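View pics/s30.png

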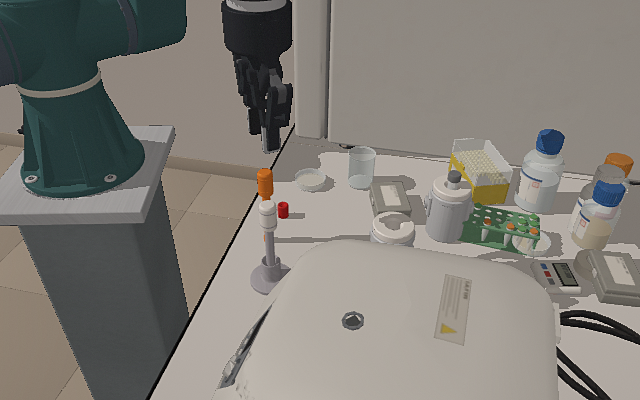

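```bash
python3 -c "
from rig import order
print(order.sign_off())"
```

```text
the job is handed in; nothing more can be done
None
```

The job is done and handed in at about 29.7 s. Sign-off reports no verdict, so the checks below are mine.

- **Cushion:** I gripped the black cushion by its smooth part and started it, ribbed end down, about 10 mm into the bore mouth. I let go, and the wrist and side pictures showed it standing upright in the mouth.
- **Packing:** I pushed both cushions down with the white-handled rod at about 9 to 13 N. They stopped with the upper cushion's top about 64 mm above the bore floor, which is within the stated 54 to 70 mm.
- **Hold:** I held the push for about 1.3 s at a measured 19 to 20 N, with no movement. Counting the rod's weight, the push on the cushions was about 20 to 21 N. The highest reading I saw was about 20 N. Forces were only read at the end of each move, so short peaks in between were not recorded, but the approach steps were about 1 mm or less.
- **Rod:** It is back in its stand, with floor contact felt at the same height where I picked it up. The last wrist and side pictures show it upright.
- **Rest of the scene:** The gripper is open and clear of everything. The other things look unmoved in those same pictures.

No check failed. Wrist-camera positions differed from the fixed cameras by 1 to 3 mm; I corrected for this before each insertion.

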